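# Clamp the hold-down lid on the tube mixer

## Robot

A 7-joint arm with a two-finger parallel gripper is mounted at the origin on the work surface. World frame = base frame: x ahead of the robot, y to its left, z up, the work surface at z = 0. Lengths are in m, angles in rad, forces in N, time in s.
With the tool pointing down it reaches from about 0.425 to 0.925 m from the base axis. Payload 6.8 kg.
Tool frame: the origin (TCP) lies at the very end of the fingers, on their centre line; the grasp point (between the pads) lies 19 mm behind it; z points along the fingers, x is the direction in which the jaws open and shut, and the axes are right-handed (so a half turn about z gives the same grasp; the last joint's range is limited). The gripper opens to 85 mm and grips with 20 to 120 N. Pads are 22 mm wide; open, the fingers measure 114 mm over their backs; the gripper's body (76 mm by 85 mm) begins 54 mm behind the grasp point. The pads swing forward as they close: fully open they stand 13 mm farther back than shut.
Start: joints at [-1.264, 0.477, 0.022, 1.555, -0.011, 1.109, -0.083], TCP at [0.272, 0.618, 0.231] pointing down, gripper open.
Joint ranges: [-2.96, 2.96], [-0.34, 2.1], [-1.41, 1.46], [0.24, 2.44], [-1.37, 4.51], [0.17, 1.92], [-2.96, 2.96]. Speed limits (rad/s): [2.39, 2.39, 3.14, 3.14, 3.14, 3.14, 3.14].

## Interface

Orientations are given as a unit quaternion [w, x, y, z].
In Python, from station import get_obs, read_camera, calibration, hand_in, recognise, outline_of, place_of gives the robot as it stands.
- The arm moves only by the tool move_arm, never from a script. Its argument "steps" is a list of rows, each an object with "fingers": the finger opening in mm, from 0 to 85.4; "translation": the shift along the world's x, y, z in mm, a list of three; "turn": the turn about the world's z in rad. In form: [{"fingers": fingers, "translation": [dx, dy, dz], "turn": turn}, ...]. A call has 1 to 10 rows; each row shifts and turns the commanded pose from where the row before left it; what a row does not reach is not made up. A row lasts 1/8 s, in which the tool goes at most 62.5 mm and 10.7 degrees, less where a joint would pass 70% of its speed; a pose out of reach is approached as far as the arm can. A call with a gripper value outside its range is refused whole. The fingers move at their own pace and stop on an object; "newtons" is the grip in N (left out, the last holds). Time passes only in rows, so rows that do not move let the fingers close. It gives the time, the measured TCP pose, the force and the opening at its end, in the units of the state.
- get_obs(): the state, without advancing time (a new reading comes with each control period).
- read_camera(name): name is "side" or "top" or "wrist"; returns the picture (384x512x3 uint8, blue, green, red); there is no depth.
- calibration(name): a dict with "camera_matrix" (3x3 intrinsics, pixels), "rvec" (rotation vector, rad) and "tvec" (3), from world to camera coordinates, as OpenCV has them. Camera axes: x right, y down, z forward; pixel columns grow to the right and rows downward; lengths in m; the calibration is good to about 2 mm. A picture is of the moment at which its call begins: read the wrist's pose just before it. calibration takes no time and is no camera call; for the wrist camera it gives the pose at the moment of the call.
- hand_in(): hands the job in, once; it reports no verdict.
Trained networks look in the newest picture that a camera, given by its name, has taken for a name from the list of things; names that differ only in an ending like _2 or _b are one class to them, and where a whole thing is asked for, a point or a joint stands for the part that bears it (a point fixed in the world has none). Each returns a list of dicts, best first, with "conf" (0 to 1); they miss things now and then, are a little off and sometimes report something else, mostly with a low value. They report only what shows in the picture. A call takes as long as a camera call. They do not tell look-alikes from the thing itself.
- recognise(camera, name): "xy" ([column, row] in pixels, amid what is visible of it).
- outline_of(camera, name): "mask" (384x512 bool, what is visible of it) and "xy" ([column, row] in pixels, amid what is visible of it).
- place_of(camera, name): "xy" ([column, row] in pixels: a listed point, or the origin of a listed thing).
The state is a dict: "t": time; "q": joint angles; "joint_vel": joint speeds; "joint_torque": joint torques, N m; "eef_pos": TCP position; "tool_rot": TCP orientation; "contact_force": force on the tool from outside, world axes, zero at the start; "torque": the same for the moment, N m; "gripper_width": opening from 0.0 (shut) to 1.0 (fully open).
Only numpy, scipy, OpenCV 4.12 (cv2) and the standard library are available. Lean on these libraries where they do the work, as an engineer would, in place of code of your own. Each camera call takes 0.05 s, during which the arm holds its last target.

## Task

Get the tube mixer ready to run: put the purple hold-down lid over the centre stud, its slot lined up with the wings of the raised brass wing nut so that it drops past the nut and sits flat on the tube drum, then turn the wing nut clockwise until it is fully home and clamps the lid. Do not drop the lid, and leave everything else on the bench where it stands.

Things in the scene. Friction and masses are not known exactly. Their poses are not given: they have to be found in the camera images.
- seat (a point): Centre of the flat top of the mixer's white round drum (140 mm across, flush coloured tube caps), 105 mm above the bench; the lid's underside comes to rest here. Cream housing below: 190 x 190 mm, 62 mm high, fixed; x and y axes along its sides, z up. A 9 mm steel stud rises 46 mm from this point.
- wing_nut (a point): Brass wing nut, captive on the mixer's stud. Point on the stud's axis at the underside of the wings; x axis along the wings, z up. The wings form one upright bar 46 mm long (x), 8 mm thick (y), 30 mm high from this point up, gripped across its thickness from above; a 10 mm hub reaches 4 mm below. It sinks as it turns; a seated lid's ribs stand 54 mm away.
- nut (a joint): Turn of the wing nut, rad: 0 fully raised, growing clockwise seen from above; starts at 0 to 0.5. Sinks 2.4 mm per rad: the wings' underside is 18 mm above the drum at 0 and meets the top of a seated lid (8 mm) at about 4.2; firm stop at 4.5, fully home and clamping. Friction 0.05 N m; stays where left.
- lid: Purple lid flat on the bench, 150 mm across, 8 mm thick, 0.14-0.28 kg; origin at the centre of its underside, z up. Central through slot 54 mm long (x), 15 mm wide (y) lets the nut's wings pass when in line. Two lilac upright grip ribs, centred at y = +60 and -60 mm, each 40 mm long (x), 12 mm thick (y), tops 40 mm above the underside; grip across the thickness. Same after half a turn.
- bottle: Amber bottle, 54 mm across, 130 mm high, standing close to one of the lid's ribs; origin at the centre of its foot. Leave it.
- tipbox: Low teal box with a clear top, 75 x 50 x 38 mm, lying close to the lid's other rib; origin at the centre of its underside. Leave it.
- beaker: White open tumbler, 52 mm across, 70 mm high, standing beside the mixer; origin at the centre of its foot. Leave it.
- jar: White jar with blue cap, 48 mm across, 60 mm high, standing beside the mixer; origin at the centre of its foot. Leave it.
- flask: Green conical flask, 72 mm across the foot, 165 mm high, standing upright beyond the middle of the bench; origin at the centre of its foot. Leave it.
- scalpel: Steel scalpel handle, about 160 mm long, 8 mm high, lying between lid and mixer, pointing away from the robot; origin at its underside. Leave it.
- marker: White and blue marker pen, 135 mm long, 15 mm thick, lying beyond the lid and the mixer; origin at its underside. Leave it.
There are look-alikes about, which are no part of the job. What is shaped like the lid but green or pink is not meant.

How it is judged:
On the way, in this order (a step that is already met when the one before it is completed fails the run):
1. the lid sits flat on the drum, centred on the stud, with the wing nut still raised above it (z of lid in the frame of seat below 0.003 m and horizontal distance between lid and seat below 0.007 m and angle between lid's own z axis and vertical below 0.05 rad and value of joint nut below 2 rad), for 0.2 s.
2. the wing nut has been turned home on the lid (value of joint nut above 4.3 rad and z of lid in the frame of seat below 0.003 m), for 0.2 s.
At the end, for the whole second after the job is handed in: The lid lies flat on the drum (underside less than 3 mm above the drum's top, tilted less than 0.05 rad, centre within 8 mm of the stud, at rest) and the wing nut is turned to more than 4.3 rad, its wings across the slot (more than 0.35 rad from it) and pressing on the lid with more than 0.5 N (all of step 2 and z of lid in the frame of seat above -0.004 m and horizontal distance between lid and seat below 0.008 m and angle between lid's own z axis and vertical below 0.05 rad and angle between the x axis of wing_nut and the x axis of lid, either way round above 0.35 rad and contact force between lid and nut_c0 above 0.5 N and linear speed of lid below 0.02 m/s); the robot touches nothing.
It fails at once if the lid is dropped (falls free faster than 0.7 m/s) (linear speed of lid above 0.7 m/s and contact force between the fingers and lid below 0.05 N).
It fails at once if another thing on the bench is pushed more than 30 mm or knocked over (distance of any of bottle, tipbox, beaker, jar, flask, scalpel, marker from where it was at the start of the episode above 0.03 m or angle between any of bottle, beaker, jar, flask's own z axis and vertical above 0.5 rad).
It also fails if it takes over 72 s, if anything falls off the work surface, if the arm or the gripper's body presses on something with over 40 N, if the wrist force passes 120 N, or if a joint passes its speed limit or range.

## Working session

There is one attempt and no reset: what is moved stays moved. The work goes in short steps, Python scripts to look and compute and a tool call to move; the robot and the scene stay as the last step left them, time stands still between calls to the robot, and variables do not carry over. Pictures are saved under pics/ and viewed, and the job is handed in when it is done.

Besides the shell and the picture viewer there is one more tool, called after "Call:" by a JSON object that holds its "method" and its "body". move_arm: Moves the arm, as the interface text tells. Its arguments: {"type":"object","properties":{"steps":{"type":"array"},"newtons":{"type":"number"}},"required":["steps"]}

```bash
mkdir -p pics; ls; python3 - <<'E'
from station import *
import cv2,numpy as np
o=get_obs();print(o['t'],o['eef_pos'],o['tool_rot'],o['gripper_width'],o['contact_force'])
for c in ['side','top','wrist']:
    im=read_camera(c);cv2.imwrite(f'pics/{c}0.png',im)
    k=calibration(c);print(c,k)
E
```

```text
pics
0.0 [0.2717686  0.61724053 0.23033751] [ 5.26428139e-04  8.37546639e-01  5.46365095e-01 -7.30891302e-04] 1.001384327069936 [-0.06316185 -0.00705126  0.00064264]
side {'camera_matrix': array([[453.21857493,   0.        , 253.11967283],
       [  0.        , 453.21857493, 187.37131243],
       [  0.        ,   0.        ,   1.        ]]), 'rvec': array([ 2.28211707, -0.34986124,  0.14175074]), 'tvec': array([-0.44450175,  0.16266731,  1.17138555])}
top {'camera_matrix': array([[412.5447818 ,   0.        , 245.21283458],
       [  0.        , 412.5447818 , 183.79584151],
       [  0.        ,   0.        ,   1.        ]]), 'rvec': array([ 2.14636894, -2.15961957,  0.09344718]), 'tvec': array([0.0148757 , 0.48953299, 1.21644159])}
wrist {'camera_matrix': array([[299.0518896 ,   0.        , 253.1821077 ],
       [  0.        , 299.0518896 , 195.49582347],
       [  0.        ,   0.        ,   1.        ]]), 'rvec': array([-2.39246773, -1.56044161, -0.25264385]), 'tvec': array([-0.67468893, -0.0415422 ,  0.38174034])}
```

View pics/top0.png

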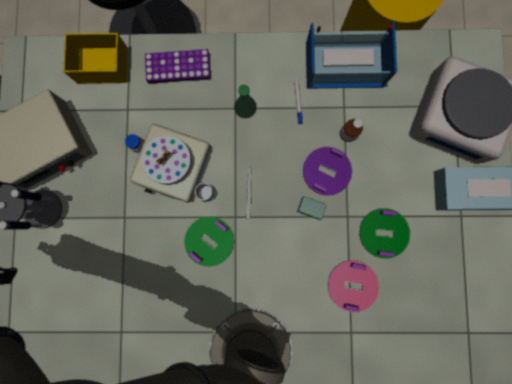

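View pics/side0.png

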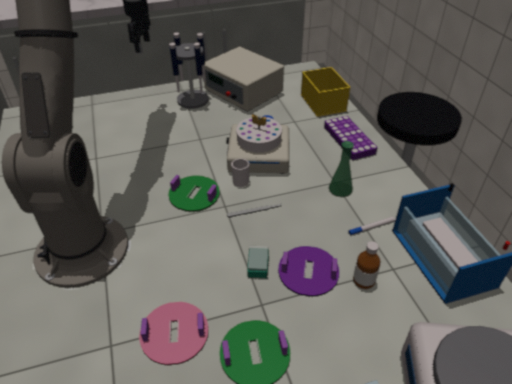

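View pics/wrist0.png

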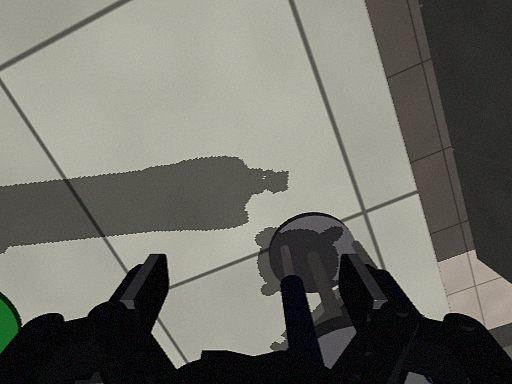

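The purple lid is at about (327,171) in the top view. The bottle is just above one rib at (352,129), the tipbox is below the other rib at (312,207), and the mixer is at (167,160). I'll get coarse positions from these.

```bash
cat > h.py <<'E'
from station import *
import cv2,numpy as np
from scipy.spatial.transform import Rotation as R
def cal(c):
    k=calibration(c);return k['camera_matrix'],cv2.Rodrigues(k['rvec'])[0],k['tvec'].ravel()
def ray(c,uv,C=None):
    K,Rm,t=C or cal(c)
    d=Rm.T@np.linalg.solve(K,np.array([uv[0],uv[1],1.])); return -Rm.T@t,d
def plane(c,uv,z,C=None):
    o,d=ray(c,uv,C); return o+d*(z-o[2])/d[2]
def proj(c,P,C=None):
    K,Rm,t=C or cal(c); p=(Rm@np.atleast_2d(P).T).T+t; p=p@K.T; return p[:,:2]/p[:,2:]
def yaw(o):
    q=o['tool_rot']; M=R.from_quat([q[1],q[2],q[3],q[0]]).as_matrix(); return np.arctan2(M[1,0],M[0,0]),M
def crop(c,im,uv,s,k,name):
    x,y=int(uv[0]),int(uv[1]);x0=max(0,x-s);y0=max(0,y-s)
    cv2.imwrite(name,cv2.resize(im[y0:y+s,x0:x+s],None,fx=k,fy=k,interpolation=cv2.INTER_CUBIC));print('crop origin',x0,y0)
E
python3 - <<'E'
from h import *
o=get_obs();print(yaw(o)[0])
Z=dict(lid=0,seat=.105,wing_nut=.12,bottle=0,tipbox=0,beaker=0,jar=0,flask=0,scalpel=0,marker=0)
for c in ['top','side']:
    im=read_camera(c)
    for n,z in Z.items():
        for r in place_of(c,n)[:4]:
            print(c,n,np.round(r['xy'],1),round(r['conf'],2),np.round(plane(c,r['xy'],z),3))
    if c=='top': crop(c,im,(332,165),50,6,'pics/a1.png');crop(c,im,(167,160),40,7,'pics/a2.png')
E
```

```text
1.1560562000004597
top lid [349.4 283.7] 0.85 [ 0.191 -0.297  0.   ]
top lid [205.2 243.2] 0.84 [0.312 0.135 0.   ]
top lid [325.  172.2] 0.75 [ 0.527 -0.233  0.   ]
top lid [383.9 232.7] 0.55 [ 0.341 -0.405  0.   ]
top seat [165.8 159.9] 0.66 [0.551 0.237 0.105]
top wing_nut [165.3 157.4] 0.45 [0.556 0.235 0.12 ]
top bottle [345.7 135.9] 0.78 [ 0.64 -0.3   0.  ]
top tipbox [310.8 212.5] 0.9 [ 0.403 -0.187  0.   ]
top tipbox [245.6 106.2] 0.51 [0.738 0.01  0.   ]
top beaker [204.2 193.8] 0.73 [0.463 0.139 0.   ]
top beaker [296.7  97.4] 0.54 [ 0.765 -0.151  0.   ]
top jar [137.7 144.7] 0.65 [0.618 0.349 0.   ]
top flask [247.4 106.5] 0.61 [0.737 0.004 0.   ]
top marker [300.   99.8] 0.52 [ 0.757 -0.161 -0.   ]
crop origin 282 115
crop origin 127 120
side lid [174.3 329.2] 0.77 [ 0.191 -0.297  0.   ]
side lid [193.2 194.1] 0.68 [0.319 0.122 0.   ]
side lid [305.2 273.4] 0.66 [ 0.523 -0.243  0.   ]
side lid [255.6 349.6] 0.61 [ 0.348 -0.397  0.   ]
side seat [259.2 126. ] 0.95 [0.563 0.249 0.105]
side wing_nut [258.9 125.2] 0.4 [0.557 0.232 0.12 ]
side bottle [363.2 279.1] 0.9 [ 0.651 -0.302  0.   ]
side tipbox [258.3 265.6] 0.8 [ 0.421 -0.186 -0.   ]
side beaker [239.3 182.4] 0.86 [0.462 0.13  0.   ]
side flask [342.6 188.2] 0.93 [0.745 0.012 0.   ]
side flask [259.4 264.1] 0.73 [ 0.425 -0.182  0.   ]
side scalpel [246.6 212.9] 0.59 [ 0.446 -0.     0.   ]
side marker [372.9 222.9] 0.83 [ 0.763 -0.142  0.   ]
side marker [360.1 279.9] 0.67 [ 0.642 -0.301  0.   ]
```

View pics/a1.png

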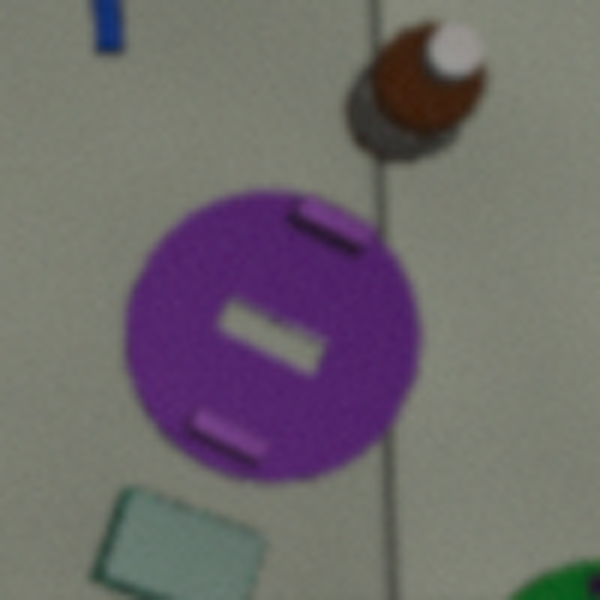

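View pics/a2.png

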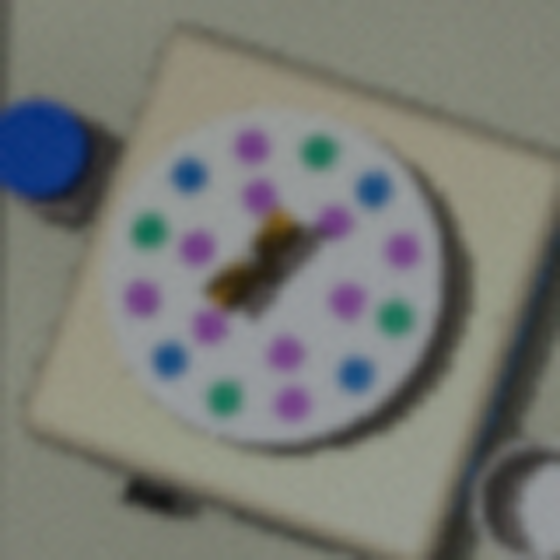

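```bash
python3 - <<'E'
from h import *
o=get_obs();y,M=yaw(o);o_,d=ray('wrist',(253,195))
print(M.T@(o_-o['eef_pos']), M.T@d, M.T@(ray('wrist',(253,295))[1]-d), M)
E
```

```text
[ 0.00111148 -0.08234784 -0.14239224] [-0.00229988  0.31828903  0.94799258] [-1.33458045e-05  3.16822794e-01 -1.06958288e-01] [[ 4.03062881e-01  9.15172285e-01 -5.77970531e-05]
 [ 9.15172287e-01 -4.03062880e-01  2.39770006e-05]
 [-1.35276020e-06 -6.25585002e-05 -9.99999998e-01]]
```

Call:
{"method": "move_arm", "body": {"steps": [{"fingers": 30, "translation": [25, -33, 3], "turn": -0.02}, {"fingers": 30, "translation": [25, -33, 3], "turn": -0.02}, {"fingers": 30, "translation": [25, -33, 3], "turn": -0.02}, {"fingers": 30, "translation": [25, -33, 3], "turn": -0.02}, {"fingers": 30, "translation": [25, -33, 3], "turn": -0.02}, {"fingers": 30, "translation": [25, -33, 3], "turn": -0.02}, {"fingers": 30, "translation": [25, -33, 3], "turn": -0.03}, {"fingers": 30, "translation": [25, -33, 3], "turn": -0.03}, {"fingers": 30, "translation": [25, -33, 3], "turn": -0.03}, {"fingers": 30, "translation": [25, -33, 3], "turn": -0.03}]}}

```text
t: 2.5
eef_pos: [0.5228, 0.2867, 0.2616]
tool_rot: [-0.0, 0.897, 0.442, 0.0]
contact_force: [-0.5, 0.7, 0.7]
gripper_width: 0.349
```

Call:
{"method": "move_arm", "body": {"steps": [{"fingers": 30, "translation": [25, -33, 0], "turn": -0.02}, {"fingers": 30, "translation": [25, -31, 0], "turn": 0}, {"fingers": 30, "translation": [0, 0, 0], "turn": 0}, {"fingers": 30, "translation": [0, 0, 0], "turn": 0}]}}

```text
t: 3.0
eef_pos: [0.5716, 0.2245, 0.2612]
tool_rot: [-0.0, 0.901, 0.433, -0.0]
contact_force: [0.2, 0.4, 0.5]
gripper_width: 0.351
```

```bash
cat > look.py <<'E'
import sys
from h import *
tag=sys.argv[1]
C=cal('wrist');o=get_obs();im=read_camera('wrist');cv2.imwrite(f'pics/{tag}.png',im)
print(o['t'],np.round(o['eef_pos'],4),'yaw',round(yaw(o)[0],4),'q7',round(o['q'][6],3),o['gripper_width'],np.round(o['contact_force'],2))
np.savez(f'{tag}.npz',K=C[0],R=C[1],t=C[2])
for a in sys.argv[2:]:
    n,z=a.split('=')
    for r in place_of('wrist',n)[:3]: print(n,np.round(r['xy'],1),round(r['conf'],2),np.round(plane('wrist',r['xy'],float(z),C),4))
E
python3 look.py w1 seat=.105 wing_nut=.122
```

```text
3.0 [0.5716 0.2245 0.2612] yaw 0.8965 q7 0.503 0.3509272672711459 [0.15 0.44 0.49]
seat [251.1 158. ] 0.78 [0.5536 0.237  0.105 ]
seat [215.2 314. ] 0.46 [0.6761 0.0824 0.105 ]
```

View pics/w1.png

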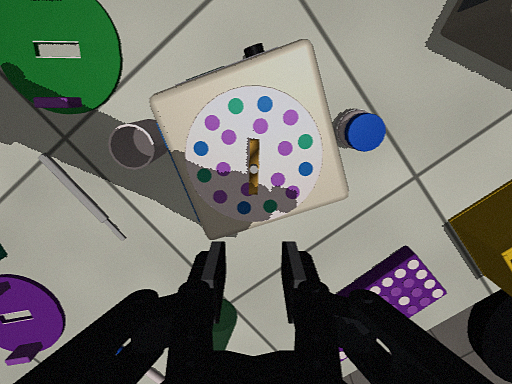

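```bash
cat > mix.py <<'E'
import sys
from h import *
from scipy.optimize import least_squares
tag=sys.argv[1];d=np.load(tag+'.npz');C=(d['K'],d['R'],d['t']);im=cv2.imread(f'pics/{tag}.png')
cx=np.array([.5545,.2365])
hsv=cv2.cvtColor(im,cv2.COLOR_BGR2HSV)
H,S,V=cv2.split(hsv)
m=np.zeros(H.shape,np.uint8)
a=np.linspace(0,2*np.pi,80)
c=np.c_[cx[0]+.066*np.cos(a),cx[1]+.066*np.sin(a),0*a+.105]
cv2.fillPoly(m,[proj('',c,C).astype(np.int32)],1)
caps=((H>60)&(H<165)&(S>70)&(m>0)).astype(np.uint8)
n,l,st,ce=cv2.connectedComponentsWithStats(caps)
P=[]
for i in range(1,n):
    if st[i,4]>60: P.append(plane('',ce[i],.105,C)[:2])
P=np.array(P);r=np.linalg.norm(P-cx,axis=1);print(np.round(np.sort(r),4))
for lo,hi in ((.045,.065),(.02,.045)):
    Q=P[(r>lo)&(r<hi)]
    f=least_squares(lambda p:np.hypot(*(Q-p[:2]).T)-p[2],[*cx,.05],loss='soft_l1',f_scale=.001);print('ring',len(Q),np.round(f.x,4),'rms',np.sqrt(np.mean((np.hypot(*(Q-f.x[:2]).T)-f.x[2])**2)))
gold=((H>8)&(H<32)&(S>110)&(m>0)).astype(np.uint8)
ys,xs=np.nonzero(gold);print('gold',len(xs))
z=float(sys.argv[2]) if len(sys.argv)>2 else .150
W=np.array([plane('',(x,y),z,C)[:2] for x,y in zip(xs,ys)])
rr=cv2.minAreaRect(W.astype(np.float32)*1000);print(rr)
u,s,v=np.linalg.svd(W-W.mean(0));print('gold mean',W.mean(0),'ang',np.degrees(np.arctan2(v[0,1],v[0,0])))
o=im.copy();o[gold>0]=(0,0,255);
crop('',o,(255,160),80,5,f'pics/{tag}_g.png')
E
python3 mix.py w1
```

```text
[0.0308 0.0318 0.0326 0.0341 0.0342 0.0352 0.0519 0.052  0.0522 0.0529
 0.053  0.054  0.0542 0.0551 0.0552 0.0557 0.056  0.0561]
ring 12 [0.5553 0.2385 0.054 ] rms 6.073640123270111e-05
ring 6 [0.5555 0.2383 0.0331] rms 0.00022221667851575862
gold 412
((554.3792724609375, 239.47413635253906), (7.814460754394531, 48.767669677734375), 51.071067810058594)
gold mean [0.55340863 0.24018294] ang -39.8621226176792
crop origin 175 80
```

```bash
python3 -c "
from h import *
crop('',cv2.imread('pics/w1.png'),(255,165),45,8,'pics/w1c.png')"
```

```text
crop origin 210 120
```

View pics/w1c.png

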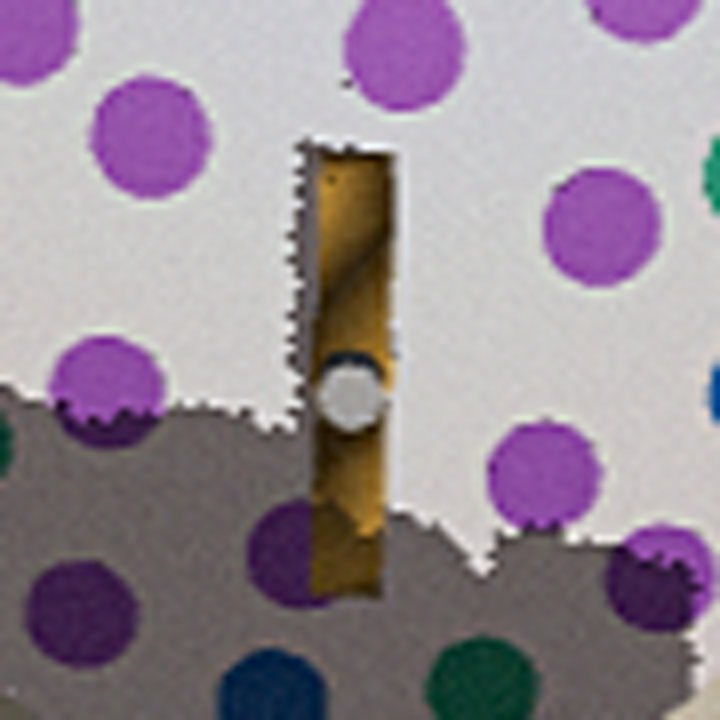

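View pics/w1_g.png

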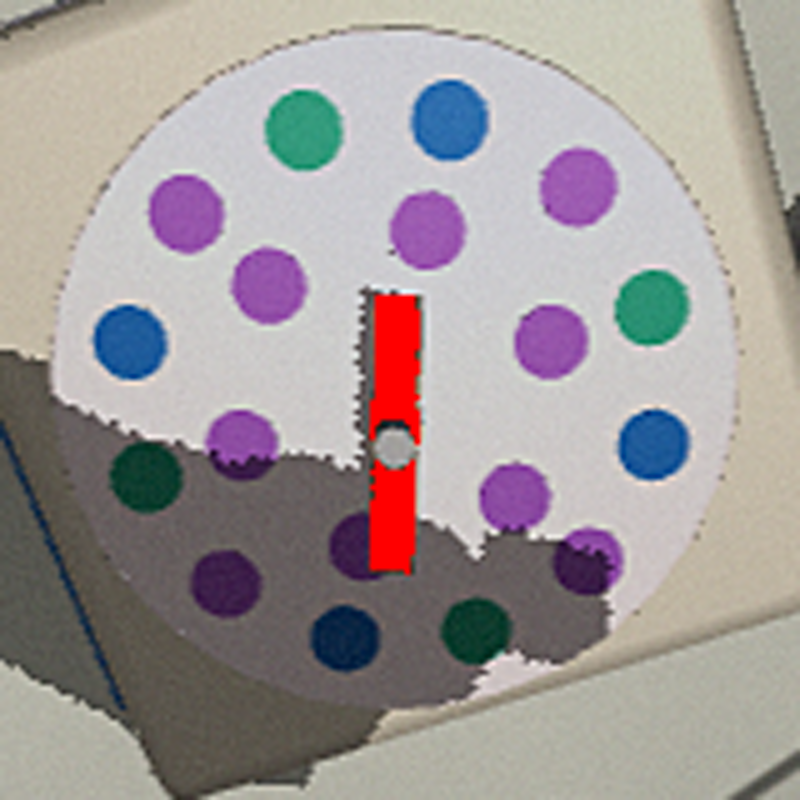

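Call:
{"method": "move_arm", "body": {"steps": [{"fingers": 30, "translation": [-4, -40, 2], "turn": -0.11}, {"fingers": 30, "translation": [-4, -40, 2], "turn": -0.11}, {"fingers": 30, "translation": [-4, -40, 2], "turn": -0.11}, {"fingers": 30, "translation": [-4, -40, 2], "turn": -0.11}, {"fingers": 30, "translation": [-4, -40, 2], "turn": -0.11}, {"fingers": 30, "translation": [-4, -40, 2], "turn": -0.11}, {"fingers": 30, "translation": [-4, -40, 2], "turn": -0.11}, {"fingers": 30, "translation": [-4, -40, 2], "turn": -0.11}, {"fingers": 30, "translation": [-4, -40, 2], "turn": -0.11}, {"fingers": 30, "translation": [-4, -40, 2], "turn": -0.11}]}}

```text
t: 4.4
eef_pos: [0.5317, -0.1774, 0.2816]
tool_rot: [-0.0, 0.995, -0.104, 0.0]
contact_force: [0.3, 0.0, -1.3]
gripper_width: 0.348
```

Call:
{"method": "move_arm", "body": {"steps": [{"fingers": 30, "translation": [-7, -40, 0], "turn": -0.1}, {"fingers": 30, "translation": [-7, -38, 0], "turn": -0.1}, {"fingers": 30, "translation": [0, 0, 0], "turn": 0}, {"fingers": 30, "translation": [0, 0, 0], "turn": 0}]}}

```text
t: 4.9
eef_pos: [0.5182, -0.2535, 0.2812]
tool_rot: [-0.0, 0.98, -0.2, -0.0]
contact_force: [-0.1, 0.2, 0.2]
gripper_width: 0.355
```

```bash
python3 look.py w2 lid=0 tipbox=0 bottle=0
```

```text
4.9 [ 0.5182 -0.2535  0.2812] yaw -0.4033 q7 0.155 0.3547336279024558 [-0.1  0.2  0.2]
lid [ 79.2 261.9] 0.87 [ 0.1906 -0.3026  0.    ]
lid [261.5 139.7] 0.85 [ 0.5376 -0.2372  0.    ]
lid [188.8 280.6] 0.77 [ 0.3377 -0.4038  0.    ]
tipbox [169.9 137.4] 0.92 [ 0.4206 -0.1837  0.    ]
tipbox [351.5 155.2] 0.73 [ 0.6475 -0.3081  0.    ]
bottle [351.2 154.1] 0.71 [ 0.6476 -0.3064  0.    ]
```

View pics/w2.png

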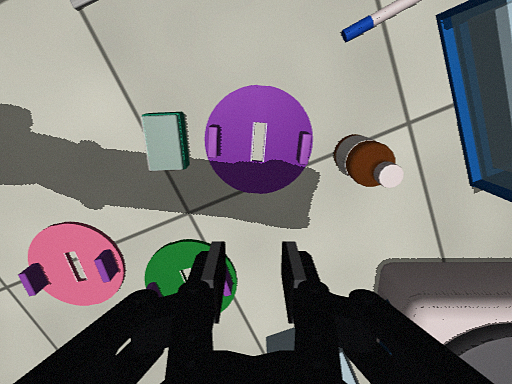

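```bash
cat > lid.py <<'E'
import sys
from h import *
from scipy.optimize import least_squares
tag=sys.argv[1];zt=float(sys.argv[2]);uv=(int(sys.argv[3]),int(sys.argv[4]))
d=np.load(tag+'.npz');C=(d['K'],d['R'],d['t']);im=cv2.imread(f'pics/{tag}.png')
H,S,V=cv2.split(cv2.cvtColor(im,cv2.COLOR_BGR2HSV))
m=((H>125)&(H<160)&(S>90)).astype(np.uint8)
m=cv2.morphologyEx(m,cv2.MORPH_OPEN,np.ones((2,2)))
n,l,st,ce=cv2.connectedComponentsWithStats(m)
i=np.argmin([1e9 if st[k,4]<800 else np.hypot(*(ce[k]-uv)) for k in range(1,n)])+1
comp=(l==i).astype(np.uint8);print('area',st[i,4])
cs,hi=cv2.findContours(comp,cv2.RETR_CCOMP,cv2.CHAIN_APPROX_NONE)
o=max(cs,key=len)[:,0]
W=np.array([plane('',p,zt,C)[:2] for p in o])
f=least_squares(lambda p:np.hypot(*(W-p[:2]).T)-p[2],[*W.mean(0),.075],loss='soft_l1',f_scale=.001);print('disc',np.round(f.x,4))
for c,h in zip(cs,hi[0]):
    if h[3]>=0 and cv2.contourArea(c)>100:
        w=np.array([plane('',p,zt,C)[:2] for p in c[:,0]])
        rr=cv2.minAreaRect((w*1000).astype(np.float32));a=rr[2]+(90 if rr[1][1]>rr[1][0] else 0)
        u,s,v=np.linalg.svd(w-w.mean(0));print('slot',rr,'long',a,'svd',np.degrees(np.arctan2(v[0,1],v[0,0])),w.mean(0))
E
python3 lid.py w2 .008 259 139; python3 -c "
from h import *
crop('',cv2.imread('pics/w2.png'),(259,139),60,6,'pics/w2c.png')"
```

```text
area 8678
disc [ 0.5331 -0.2389  0.0741]
slot ((533.170166015625, -238.68853759765625), (56.17339324951172, 22.568662643432617), 62.62046813964844) long 62.62046813964844 svd -117.42635738303389 [ 0.53325795 -0.2384665 ]
crop origin 199 79
```

View pics/w2c.png

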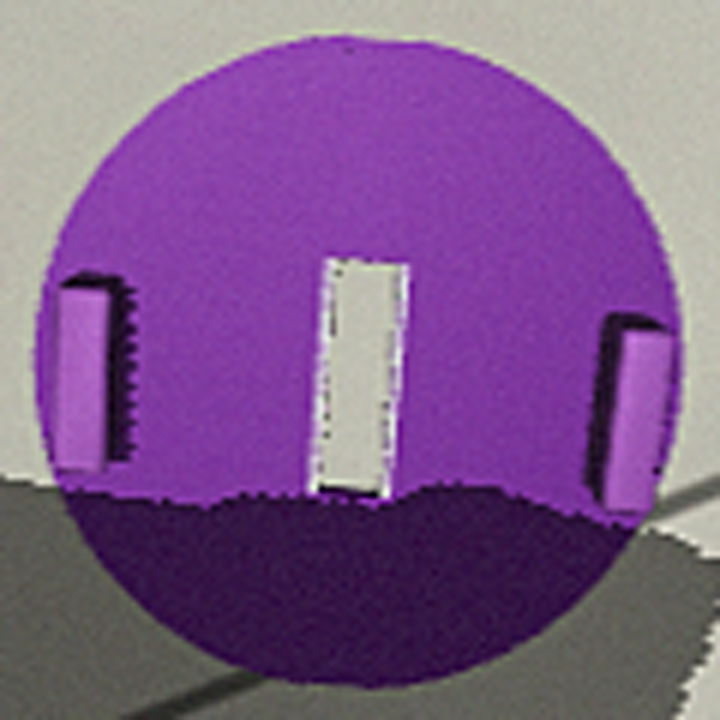

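```bash
python3 - <<'E'
from h import *
d=np.load('w2.npz');C=(d['K'],d['R'],d['t'])
for p in [(83/6+199,379/6+79),(646/6+199,420/6+79)]: 
    q=plane('',p,.04,C);print(q,np.linalg.norm(q[:2]-[.5331,-.2389]))
d=np.load('w1.npz');C=(d['K'],d['R'],d['t']);print('stud',plane('',(210+350/8,120+398/8),.151,C))
E
```

```text
[ 0.48050206 -0.20994009  0.04      ] 0.060043480651039094
[ 0.58774559 -0.26527562  0.04      ] 0.06067795589922058
stud [0.55601694 0.23843882 0.151     ]
```

Call:
{"method": "move_arm", "body": {"steps": [{"fingers": 28, "translation": [-19, 21.5, -30], "turn": -0.037}, {"fingers": 28, "translation": [-19, 21.5, -30], "turn": -0.038}, {"fingers": 28, "translation": [0, 0, -40], "turn": 0}, {"fingers": 28, "translation": [0, 0, -40], "turn": 0}, {"fingers": 28, "translation": [0, 0, -30], "turn": 0}, {"fingers": 28, "translation": [0, 0, -20], "turn": 0}, {"fingers": 28, "translation": [0, 0, 0], "turn": 0}, {"fingers": 28, "translation": [0, 0, 0], "turn": 0}]}}

```text
t: 6.1
eef_pos: [0.4807, -0.2112, 0.0921]
tool_rot: [-0.0, 0.972, -0.237, 0.001]
contact_force: [0.0, 0.1, 0.1]
gripper_width: 0.327
```

```bash
python3 look.py w3; python3 -c "
from h import *
cv2.imwrite('pics/s3.png',cv2.resize(read_camera('side')[180:340,180:440],None,fx=3,fy=3))"
```

```text
6.1 [ 0.4807 -0.2112  0.0921] yaw -0.4785 q7 0.183 0.32685690185663896 [0.03 0.13 0.11]
```

View pics/w3.png

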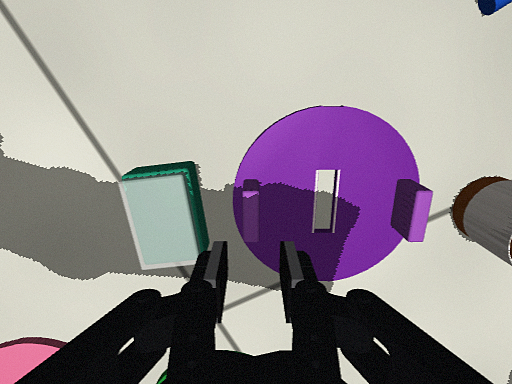

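View pics/s3.png

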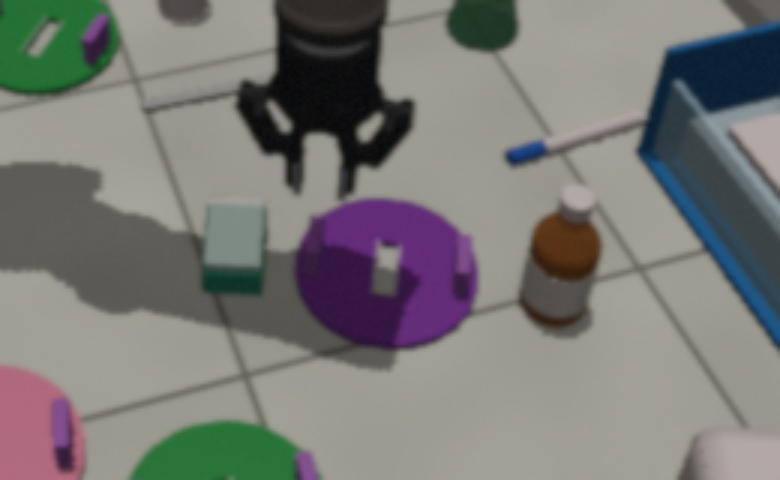

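Call:
{"method": "move_arm", "body": {"steps": [{"fingers": 24, "translation": [0, 0, -25], "turn": 0}, {"fingers": 24, "translation": [0, 0, -20], "turn": 0}, {"fingers": 24, "translation": [0, 0, -15], "turn": 0}, {"fingers": 24, "translation": [0, 0, 0], "turn": 0}]}}

```text
t: 6.7
eef_pos: [0.4797, -0.2111, 0.0309]
tool_rot: [-0.0, 0.971, -0.237, -0.001]
contact_force: [0.8, -0.3, 0.1]
gripper_width: 0.28
```

Call:
{"method": "move_arm", "body": {"steps": [{"fingers": 24, "translation": [0, 0, -8], "turn": 0}, {"fingers": 24, "translation": [0, 0, -8], "turn": 0}, {"fingers": 24, "translation": [0, 0, 0], "turn": 0}]}}

```text
t: 7.08
eef_pos: [0.4797, -0.2111, 0.0149]
tool_rot: [-0.0, 0.971, -0.237, -0.0]
contact_force: [0.6, 0.5, -0.5]
gripper_width: 0.284
```

```bash
python3 look.py w4; python3 -c "
from h import *
cv2.imwrite('pics/s4.png',cv2.resize(read_camera('side')[180:340,180:440],None,fx=3,fy=3))"
```

```text
7.075 [ 0.4797 -0.2111  0.0149] yaw -0.479 q7 0.27 0.2840536355072341 [ 0.63  0.53 -0.47]
```

View pics/w4.png

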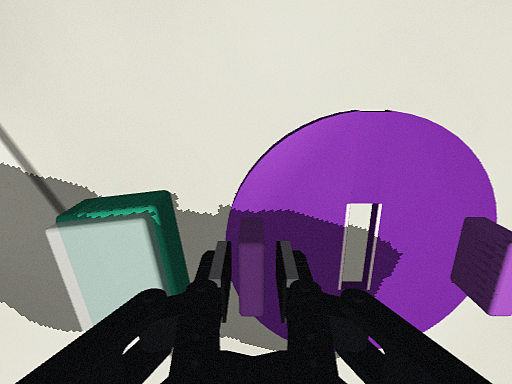

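View pics/s4.png

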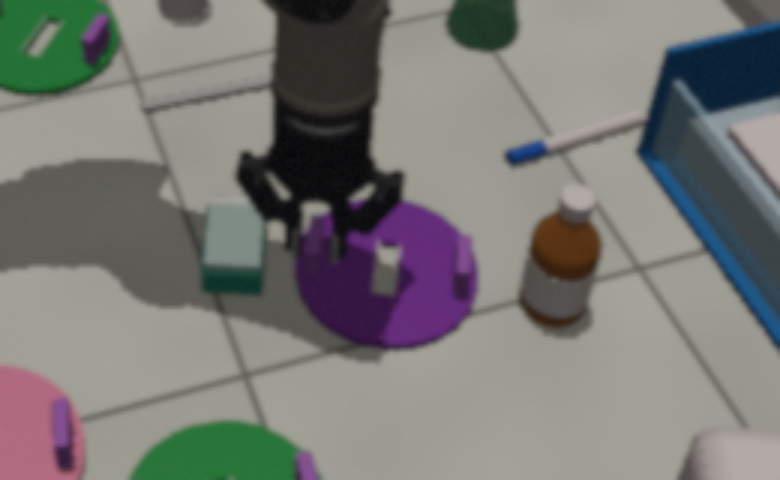

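The rib at about (251,270) in the wrist view is centred between the pads and the tipbox is clear. I'll close on it.

Call:
{"method": "move_arm", "body": {"steps": [{"fingers": 5, "translation": [0, 0, 0], "turn": 0}, {"fingers": 5, "translation": [0, 0, 0], "turn": 0}, {"fingers": 5, "translation": [0, 0, 0], "turn": 0}, {"fingers": 5, "translation": [0, 0, 0], "turn": 0}, {"fingers": 5, "translation": [0, 0, 5], "turn": 0}, {"fingers": 5, "translation": [0, 0, 5], "turn": 0}, {"fingers": 5, "translation": [0, 0, 10], "turn": 0}, {"fingers": 5, "translation": [0, 0, 10], "turn": 0}, {"fingers": 5, "translation": [0, 0, 0], "turn": 0}], "newtons": 90}}

```text
t: 8.3
eef_pos: [0.4808, -0.2114, 0.0463]
tool_rot: [0.0, 0.971, -0.237, 0.001]
contact_force: [-0.0, 0.3, -1.9]
gripper_width: 0.121
```

```bash
python3 look.py w5; python3 -c "
from h import *
cv2.imwrite('pics/s5.png',cv2.resize(read_camera('side')[180:340,180:440],None,fx=3,fy=3))"
```

```text
8.3 [ 0.4808 -0.2114  0.0463] yaw -0.4789 q7 0.238 0.12124645115038202 [-0.01  0.33 -1.94]
```

View pics/w5.png

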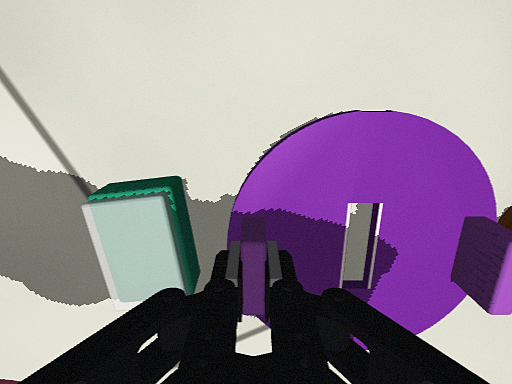

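View pics/s5.png

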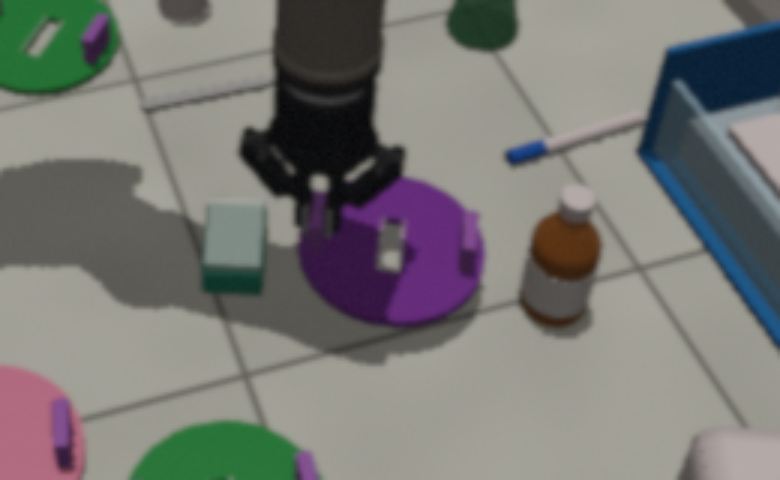

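```bash
cat > held.py <<'E'
# lid slot/disc measured while held; expressed in tool frame
import sys,subprocess
from h import *
E
for z in .039; do python3 lid.py w5 $z 365 220; done; python3 lid.py w4 .008 365 220; python3 -c "
from h import *
crop('',cv2.imread('pics/w5.png'),(365,235),60,6,'pics/w5c.png')"
```

```text
area 42955
disc [ 0.5473 -0.2379  0.0682]
slot ((542.2086181640625, -242.3033905029297), (54.94686508178711, 3.1639955043792725), 62.593902587890625) long 62.593902587890625 svd -117.34549626510974 [ 0.54267962 -0.24132266]
area 43618
disc [ 0.5361 -0.2364  0.0733]
slot ((540.4895629882812, -241.5861358642578), (55.423973083496094, 3.188243865966797), 62.680171966552734) long 62.680171966552734 svd -117.18111340531019 [ 0.54087638 -0.24087494]
slot ((530.716552734375, -236.4942169189453), (55.43381881713867, 14.921867370605469), 62.726829528808594) long 62.726829528808594 svd -119.47887890528229 [ 0.53106188 -0.23498722]
crop origin 305 175
```

View pics/w5c.png

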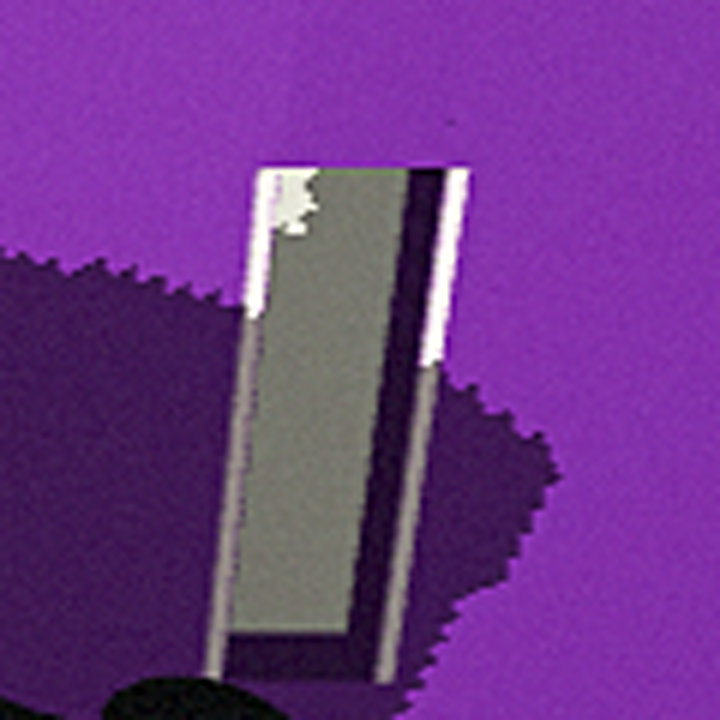

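```bash
cat > slotm.py <<'E'
import sys
from h import *
# tag zt  tcpx tcpy yaw  four corners full px
a=[float(x) for x in sys.argv[2:]]
d=np.load(sys.argv[1]+'.npz');C=(d['K'],d['R'],d['t'])
P=np.array([plane('',(a[4+2*i],a[5+2*i]),a[0],C)[:2] for i in range(4)]) #TL TR BL BR
c=P.mean(0);ax=(P[0]+P[1]-P[2]-P[3])/2
print('centre',c,'len',np.hypot(*ax)*1e3,'w',np.linalg.norm(P[1]-P[0])*1e3,np.linalg.norm(P[3]-P[2])*1e3,'ang',np.degrees(np.arctan2(*ax[::-1])),'yaw deg',np.degrees(a[3]))
r=c-np.array(a[1:3]);y=a[3];X=np.array([np.cos(y),np.sin(y)]);Y=np.array([np.sin(y),-np.cos(y)]);print('in tool',r@X*1e3,r@Y*1e3)
E
python3 slotm.py w5 .039 .4808 -.2114 -.4789 $(python3 -c "
for x,y in [(275,168),(445,168),(225,682),(375,682)]: print(305+x/6,175+y/6)")
```

```text
centre [ 0.53461679 -0.23782256] len 54.009725126248725 w 15.130162582212122 14.803357461652094 ang 63.136267579748775 yaw deg -27.438948808815123
in tool 59.938122557891404 -1.3488673731868472
```

Call:
{"method": "move_arm", "body": {"steps": [{"fingers": 5, "translation": [0, 0, 12], "turn": 0}, {"fingers": 5, "translation": [0, 0, 20], "turn": 0}, {"fingers": 5, "translation": [0, 0, 28], "turn": 0}, {"fingers": 5, "translation": [0, 0, 30], "turn": 0}, {"fingers": 5, "translation": [0, 0, 30], "turn": 0}, {"fingers": 5, "translation": [0, 0, 30], "turn": 0}, {"fingers": 5, "translation": [2, 10, 20], "turn": 0.03}, {"fingers": 5, "translation": [2, 20, 14], "turn": 0.06}, {"fingers": 5, "translation": [3, 25, 0], "turn": 0.09}, {"fingers": 5, "translation": [3, 30, 0], "turn": 0.1}]}}

```text
t: 9.65
eef_pos: [0.4896, -0.1249, 0.229]
tool_rot: [-0.0, 0.995, -0.097, -0.0]
contact_force: [0.6, -0.2, -3.1]
gripper_width: 0.117
```

Call:
{"method": "move_arm", "body": {"steps": [{"fingers": 5, "translation": [3, 30, 0], "turn": 0.1}, {"fingers": 5, "translation": [3, 30, 0], "turn": 0.1}, {"fingers": 5, "translation": [3, 30, 0], "turn": 0.1}, {"fingers": 5, "translation": [3, 30, 0], "turn": 0.1}, {"fingers": 5, "translation": [3, 30, 0], "turn": 0.1}, {"fingers": 5, "translation": [3, 30, 0], "turn": 0.1}, {"fingers": 5, "translation": [3, 30, 0], "turn": 0.1}, {"fingers": 5, "translation": [3, 30, 0], "turn": 0.1}, {"fingers": 5, "translation": [2, 30, 0], "turn": 0.1}, {"fingers": 5, "translation": [2, 25, 0], "turn": 0.1}]}}

```text
t: 10.9
eef_pos: [0.5178, 0.1712, 0.2291]
tool_rot: [-0.0, 0.919, 0.393, -0.0]
contact_force: [0.4, 0.3, -1.8]
gripper_width: 0.124
```

Call:
{"method": "move_arm", "body": {"steps": [{"fingers": 5, "translation": [1, 15, 0], "turn": 0.05}, {"fingers": 5, "translation": [1, 8, 0], "turn": 0.03}, {"fingers": 5, "translation": [0, 0, 0], "turn": 0}, {"fingers": 5, "translation": [0, 0, 0], "turn": 0}]}}

```text
t: 11.4
eef_pos: [0.5202, 0.1906, 0.2293]
tool_rot: [0.0, 0.905, 0.425, -0.0]
contact_force: [-0.4, -0.0, -2.0]
gripper_width: 0.121
```

```bash
python3 look.py w6; python3 -c "
from h import *
cv2.imwrite('pics/s6.png',cv2.resize(read_camera('side')[40:220,150:400],None,fx=3,fy=3))"
```

```text
11.4 [0.5202 0.1906 0.2293] yaw 0.879 q7 0.499 0.12083980341424855 [-0.35 -0.04 -2.03]
```

View pics/w6.png

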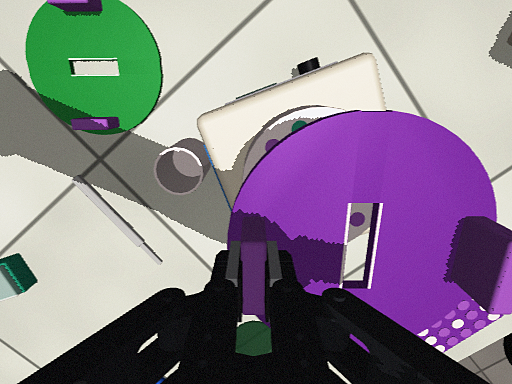

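View pics/s6.png

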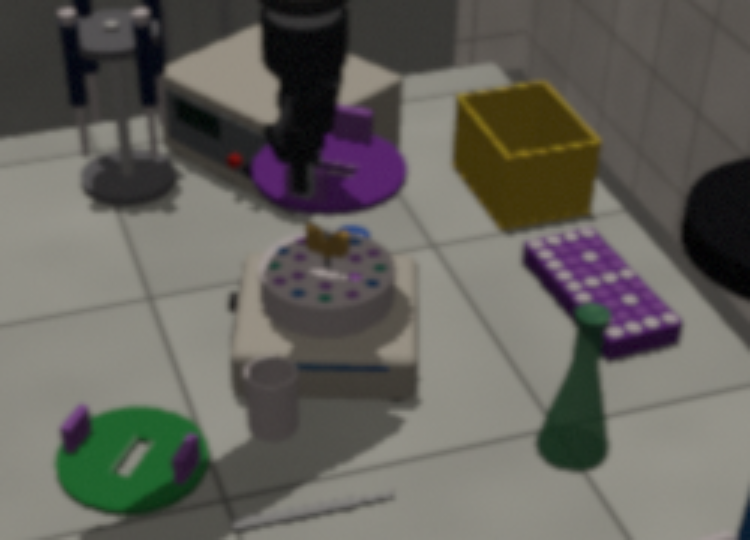

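Call:
{"method": "move_arm", "body": {"steps": [{"fingers": 5, "translation": [-1, 0.5, -15], "turn": 0}, {"fingers": 5, "translation": [-1, 0.5, -20], "turn": 0}, {"fingers": 5, "translation": [0, 0, -12], "turn": 0}, {"fingers": 5, "translation": [0, 0, -6], "turn": 0}, {"fingers": 5, "translation": [0, 0, 0], "turn": 0}, {"fingers": 5, "translation": [0, 0, 0], "turn": 0}]}}

```text
t: 12.25
eef_pos: [0.5185, 0.1929, 0.1768]
tool_rot: [-0.0, 0.905, 0.426, 0.0]
contact_force: [0.4, 0.1, -1.7]
gripper_width: 0.121
```

```bash
python3 look.py w7; python3 -c "
from h import *
crop('',cv2.imread('pics/w7.png'),(365,235),60,6,'pics/w7c.png')
cv2.imwrite('pics/s7.png',cv2.resize(read_camera('side')[60:190,200:350],None,fx=4,fy=4,interpolation=2))"
```

```text
12.25 [0.5185 0.1929 0.1768] yaw 0.8809 q7 0.515 0.12073666636995457 [ 0.45  0.15 -1.72]
crop origin 305 175
```

View pics/w7c.png

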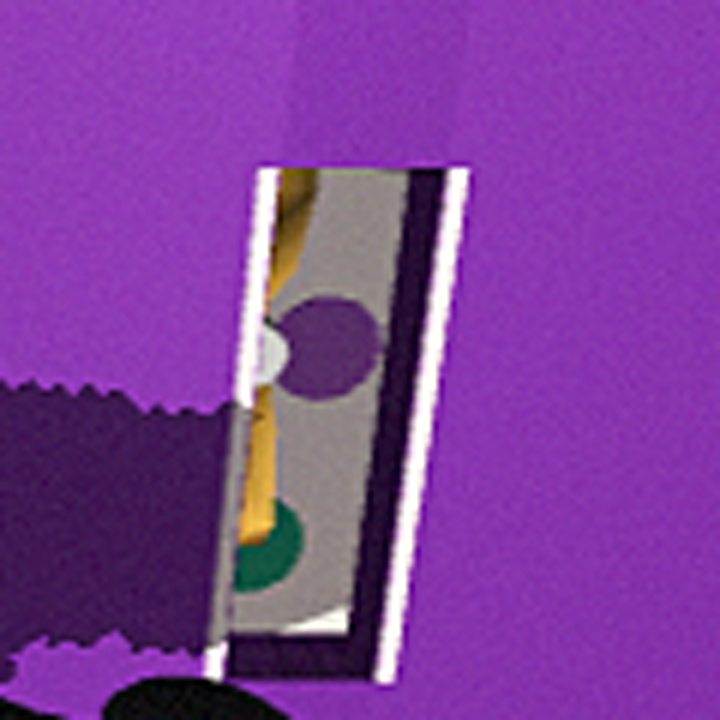

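View pics/s7.png

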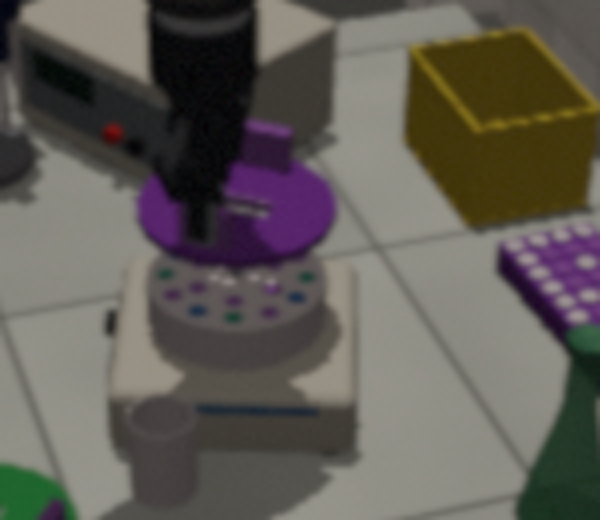

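```bash
cat > ov.py <<'E'
import sys
from h import *
tag,cx,cy,ang,zt=sys.argv[1],*map(float,sys.argv[2:6])
d=np.load(tag+'.npz');C=(d['K'],d['R'],d['t']);im=cv2.imread(f'pics/{tag}.png')
x0,y0,k=[int(v) for v in sys.argv[6:9]]
o=cv2.resize(im[y0:y0+120,x0:x0+120],None,fx=k,fy=k,interpolation=2)
a=np.radians(ang);X=np.array([np.cos(a),np.sin(a)]);Y=np.array([-X[1],X[0]])
def dr(P,col):
    p=((proj('',P,C)-[x0,y0]+.5)*k).astype(np.int32);cv2.polylines(o,[p],True,col,1)
for z,col in ((zt,(0,255,0)),(zt-.03,(255,255,0))):
    dr([[*(np.array([cx,cy])+sx*.023*X+sy*.004*Y),z] for sx,sy in((1,1),(1,-1),(-1,-1),(-1,1))],col)
t=np.linspace(0,6.28,30);dr(np.c_[cx+.0045*np.cos(t),cy+.0045*np.sin(t),0*t+.151],(0,0,255))
cv2.imwrite(f'pics/{tag}_ov.png',o)
E
python3 ov.py w7 .5555 .2384 -39.3 .1525 305 175 6
python3 ov.py w1 .5555 .2384 -39.3 .1525 200 110 6
```

```text
(no output)
```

View pics/w7_ov.png

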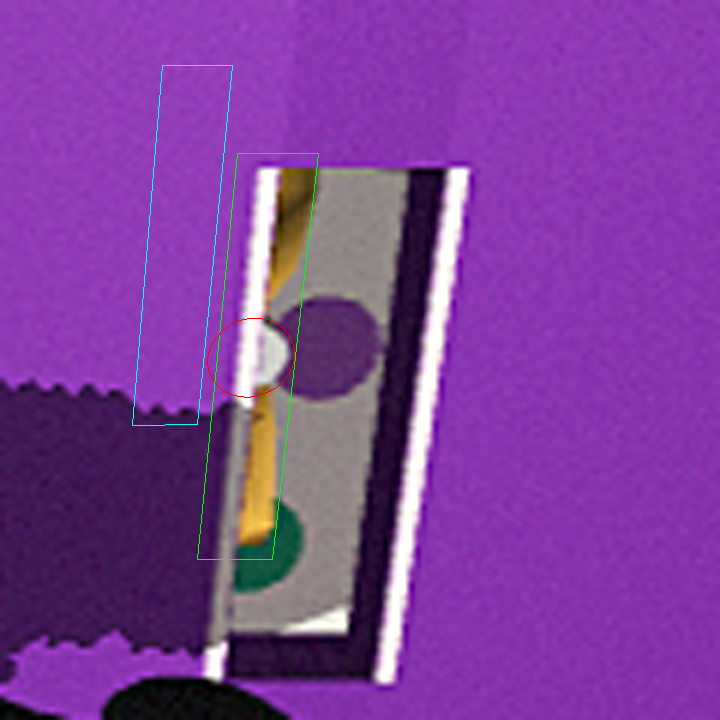

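View pics/w1_ov.png

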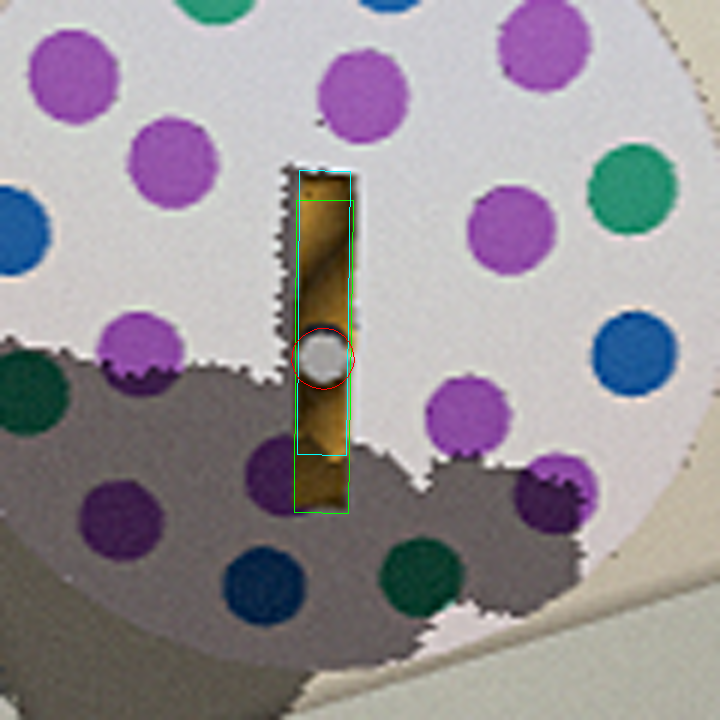

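Call:
{"method": "move_arm", "body": {"steps": [{"fingers": 5, "translation": [-0.8, -1, -4], "turn": 0}, {"fingers": 5, "translation": [0, 0, -5], "turn": 0}, {"fingers": 5, "translation": [0, 0, -5], "turn": 0}, {"fingers": 5, "translation": [0, 0, -4], "turn": 0}, {"fingers": 5, "translation": [0, 0, 0], "turn": 0}, {"fingers": 5, "translation": [0, 0, 0], "turn": 0}]}}

```text
t: 13.1
eef_pos: [0.5173, 0.1918, 0.1584]
tool_rot: [0.0, 0.905, 0.426, 0.0]
contact_force: [-0.3, 0.1, -1.4]
gripper_width: 0.119
```

```bash
python3 look.py w8; python3 ov.py w8 .5555 .2384 -39.3 .1525 305 175 6
```

```text
13.1 [0.5173 0.1918 0.1584] yaw 0.8809 q7 0.523 0.11872192162264908 [-0.27  0.14 -1.39]
```

View pics/w8_ov.png

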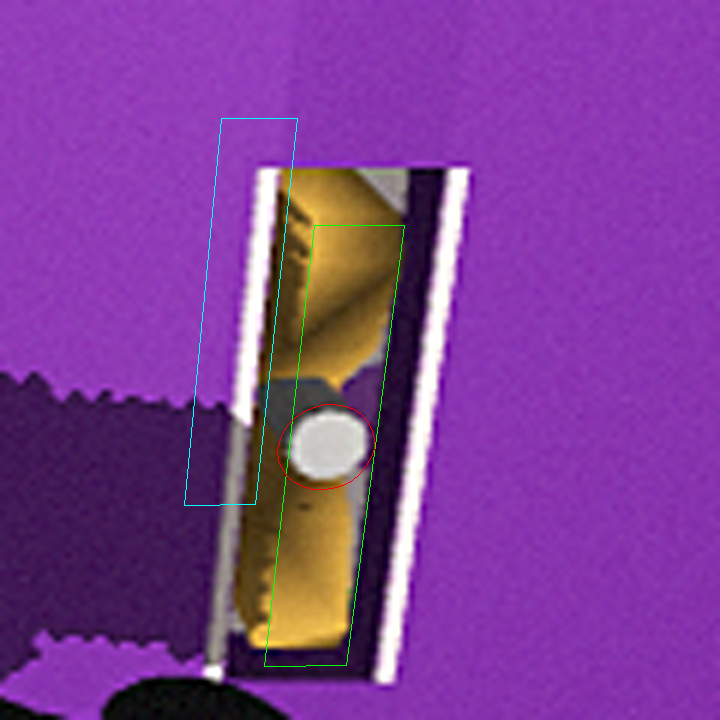

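Call:
{"method": "move_arm", "body": {"steps": [{"fingers": 5, "translation": [1.2, -1, -4], "turn": 0}, {"fingers": 5, "translation": [0, 0, -6], "turn": 0}, {"fingers": 5, "translation": [0, 0, -6], "turn": 0}, {"fingers": 5, "translation": [0, 0, -6], "turn": 0}, {"fingers": 5, "translation": [0, 0, -6], "turn": 0}, {"fingers": 5, "translation": [0, 0, -4], "turn": 0}, {"fingers": 5, "translation": [0, 0, 0], "turn": 0}, {"fingers": 5, "translation": [0, 0, 0], "turn": 0}]}}

```text
t: 14.15
eef_pos: [0.5186, 0.1908, 0.1264]
tool_rot: [-0.0, 0.905, 0.426, 0.0]
contact_force: [-0.6, -1.4, -1.5]
gripper_width: 0.12
```

```bash
python3 look.py w9; python3 ov.py w9 .5555 .2384 -39.3 .1525 305 175 6;python3 -c "
from h import *
cv2.imwrite('pics/s9.png',cv2.resize(read_camera('side')[60:190,200:350],None,fx=4,fy=4,interpolation=2))"
```

```text
14.15 [0.5186 0.1908 0.1264] yaw 0.881 q7 0.54 0.12046415016838039 [-0.59 -1.44 -1.51]
```

View pics/w9.png

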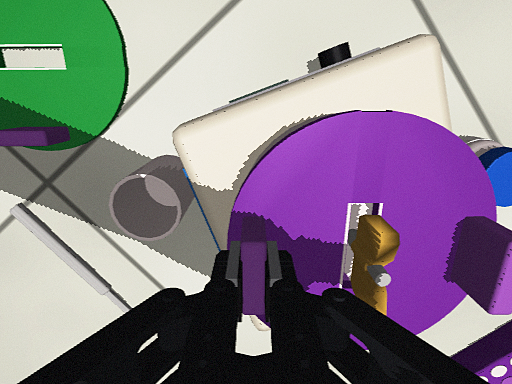

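View pics/s9.png

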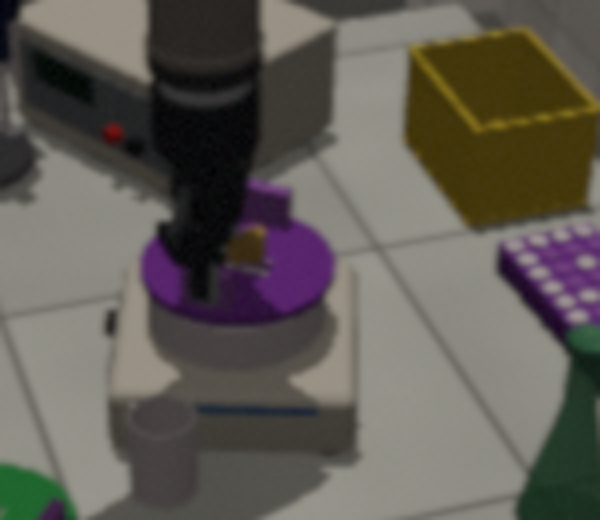

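Call:
{"method": "move_arm", "body": {"steps": [{"fingers": 5, "translation": [0, 0, -2], "turn": 0}, {"fingers": 5, "translation": [0, 0, -2], "turn": 0}, {"fingers": 5, "translation": [0, 0, -1], "turn": 0}, {"fingers": 5, "translation": [0, 0, 0], "turn": 0}, {"fingers": 5, "translation": [0, 0, 0], "turn": 0}]}}

```text
t: 14.88
eef_pos: [0.5185, 0.1908, 0.1213]
tool_rot: [-0.0, 0.905, 0.426, 0.0]
contact_force: [0.1, 1.1, -2.1]
gripper_width: 0.127
```

Call:
{"method": "move_arm", "body": {"steps": [{"fingers": 5, "translation": [0, 0, -1], "turn": 0}, {"fingers": 5, "translation": [0, 0, 0], "turn": 0}, {"fingers": 5, "translation": [0, 0, 0], "turn": 0}]}}

```text
t: 15.25
eef_pos: [0.5186, 0.1908, 0.1208]
tool_rot: [-0.0, 0.905, 0.426, 0.0]
contact_force: [-2.1, -0.8, 5.6]
gripper_width: 0.12
```

Call:
{"method": "move_arm", "body": {"steps": [{"fingers": 16, "translation": [0, 0, 0], "turn": 0}, {"fingers": 22, "translation": [0, 0, 0], "turn": 0}, {"fingers": 26, "translation": [0, 0, 0], "turn": 0}, {"fingers": 26, "translation": [0, 0, 0], "turn": 0}]}}

```text
t: 15.75
eef_pos: [0.5185, 0.1908, 0.1202]
tool_rot: [0.0, 0.905, 0.426, 0.0]
contact_force: [0.1, -0.6, 0.7]
gripper_width: 0.303
```

```bash
python3 look.py w10; python3 -c "
from h import *
cv2.imwrite('pics/s10.png',cv2.resize(read_camera('side')[60:190,200:350],None,fx=4,fy=4,interpolation=2))"
```

```text
15.75 [0.5185 0.1908 0.1202] yaw 0.8809 q7 0.542 0.30349693702762165 [ 0.08 -0.6   0.69]
```

View pics/w10.png

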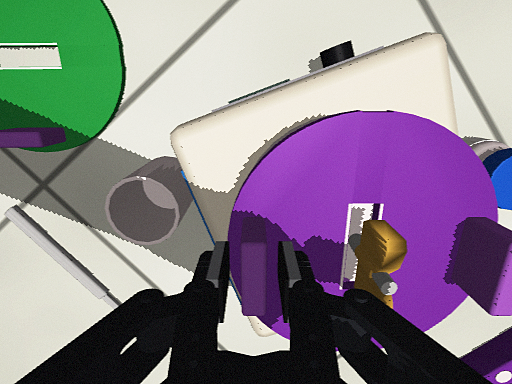

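View pics/s10.png

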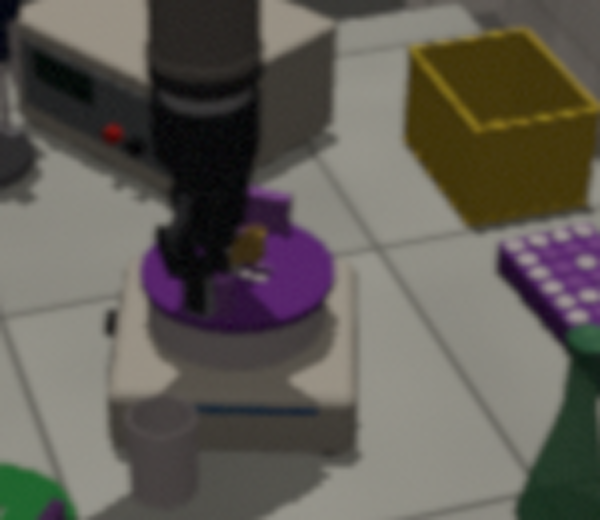

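Call:
{"method": "move_arm", "body": {"steps": [{"fingers": 26, "translation": [0, 0, 10], "turn": 0}, {"fingers": 26, "translation": [0, 0, 20], "turn": 0}, {"fingers": 26, "translation": [0, 0, 40], "turn": 0}, {"fingers": 26, "translation": [13, 8, 40], "turn": 0}, {"fingers": 26, "translation": [20, 12, 30], "turn": 0}, {"fingers": 26, "translation": [20, 13, 0], "turn": 0}, {"fingers": 26, "translation": [0, 0, 0], "turn": 0}, {"fingers": 26, "translation": [0, 0, 0], "turn": 0}]}}

```text
t: 16.85
eef_pos: [0.5707, 0.2231, 0.2601]
tool_rot: [0.0, 0.905, 0.426, -0.001]
contact_force: [-0.4, -0.5, -0.2]
gripper_width: 0.302
```

```bash
python3 look.py w11;python3 ov.py w11 .5555 .2384 -39.3 .1525 200 110 6;  python3 lid.py w11 .113 255 160; python3 -c "
from h import *
cv2.imwrite('pics/s11.png',cv2.resize(read_camera('side')[60:190,200:350],None,fx=4,fy=4,interpolation=2))"
```

```text
16.85 [0.5707 0.2231 0.2601] yaw 0.8806 q7 0.5 0.3019273737247592 [-0.41 -0.47 -0.16]
area 16890
disc [0.5577 0.2381 0.0743]
slot ((561.0028076171875, 235.90618896484375), (20.944467544555664, 62.65839385986328), 49.979679107666016) long 139.97967910766602 svd -39.788509564180444 [0.5601366  0.23634277]
```

View pics/w11.png

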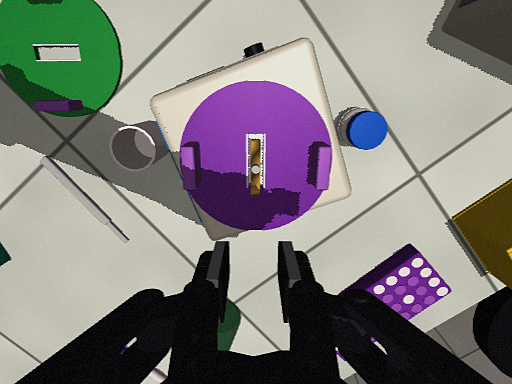

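View pics/w11_ov.png

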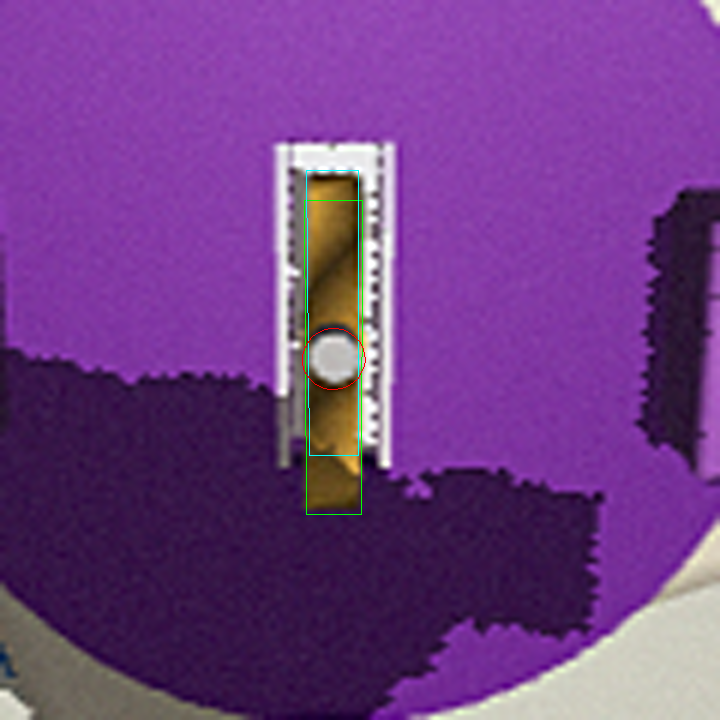

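View pics/s11.png

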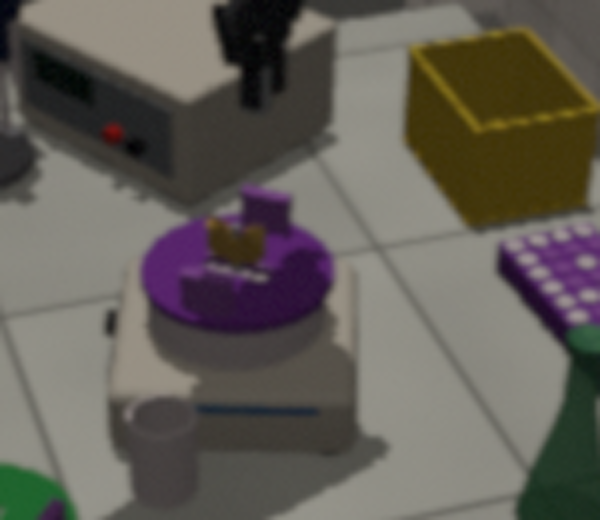

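Call:
{"method": "move_arm", "body": {"steps": [{"fingers": 26, "translation": [-8, 8, -20], "turn": 0}, {"fingers": 26, "translation": [-7.2, 7.3, -30], "turn": 0}, {"fingers": 26, "translation": [0, 0, -25], "turn": 0}, {"fingers": 26, "translation": [0, 0, -15], "turn": 0}, {"fingers": 26, "translation": [0, 0, 0], "turn": 0}, {"fingers": 26, "translation": [0, 0, 0], "turn": 0}]}}

```text
t: 17.7
eef_pos: [0.5569, 0.239, 0.1713]
tool_rot: [-0.0, 0.905, 0.426, 0.001]
contact_force: [0.4, 0.4, 0.7]
gripper_width: 0.303
```

```bash
python3 look.py w12
```

```text
17.7 [0.5569 0.239  0.1713] yaw 0.8805 q7 0.486 0.30348523349761714 [0.41 0.37 0.69]
```

View pics/w12.png

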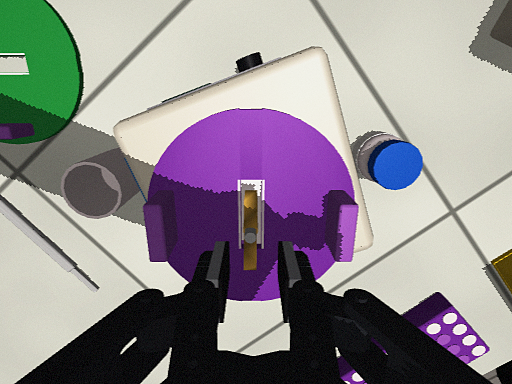

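Call:
{"method": "move_arm", "body": {"steps": [{"fingers": 26, "translation": [-1.2, -0.5, -15], "turn": 0}, {"fingers": 26, "translation": [0, 0, -15], "turn": 0}, {"fingers": 26, "translation": [0, 0, -10], "turn": 0}, {"fingers": 26, "translation": [0, 0, -4], "turn": 0}, {"fingers": 26, "translation": [0, 0, 0], "turn": 0}]}}

```text
t: 18.38
eef_pos: [0.555, 0.2385, 0.126]
tool_rot: [0.0, 0.905, 0.426, -0.0]
contact_force: [0.4, 0.5, 0.3]
gripper_width: 0.307
```

Call:
{"method": "move_arm", "body": {"steps": [{"fingers": 4, "translation": [0, 0, 0], "turn": 0}, {"fingers": 4, "translation": [0, 0, 0], "turn": 0}, {"fingers": 4, "translation": [0, 0, 0], "turn": 0}, {"fingers": 4, "translation": [0, 0, 0], "turn": 0}], "newtons": 40}}

```text
t: 18.88
eef_pos: [0.5551, 0.2383, 0.1267]
tool_rot: [0.0, 0.905, 0.426, 0.0]
contact_force: [-2.1, -1.8, 4.4]
gripper_width: 0.085
```

```bash
python3 look.py w13
```

```text
18.875 [0.5551 0.2383 0.1267] yaw 0.8806 q7 0.5 0.08460814837106338 [-2.15 -1.79  4.35]
```

View pics/w13.png

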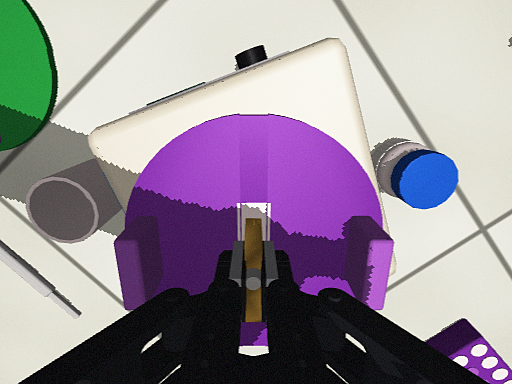

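Call:
{"method": "move_arm", "body": {"steps": [{"fingers": 4, "translation": [0, 0, -0.2], "turn": -0.08}, {"fingers": 4, "translation": [0, 0, -0.35], "turn": -0.14}, {"fingers": 4, "translation": [0, 0, -0.35], "turn": -0.15}, {"fingers": 4, "translation": [0, 0, -0.35], "turn": -0.15}, {"fingers": 4, "translation": [0, 0, 0], "turn": 0}]}}

```text
t: 19.55
eef_pos: [0.5553, 0.2384, 0.1254]
tool_rot: [0.0, 0.984, 0.179, 0.0]
contact_force: [-2.1, -2.6, 6.0]
gripper_width: 0.082
```

```bash
python3 look.py w14; python3 -c "
from h import *
cv2.imwrite('pics/s14.png',cv2.resize(read_camera('side')[60:190,200:350],None,fx=4,fy=4,interpolation=2))"
```

```text
19.55 [0.5553 0.2384 0.1254] yaw 0.3593 q7 0.054 0.08221466600889571 [-2.12 -2.62  6.03]
```

View pics/w14.png

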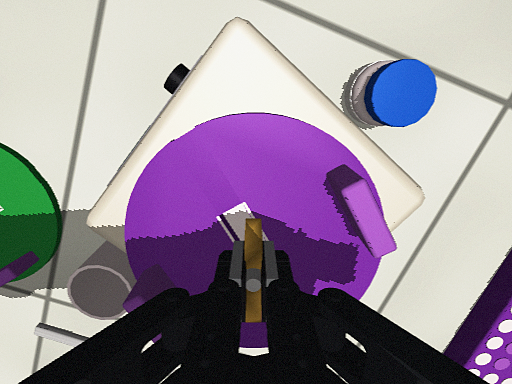

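Call:
{"method": "move_arm", "body": {"steps": [{"fingers": 4, "translation": [0, 0, -0.3], "turn": -0.15}, {"fingers": 4, "translation": [0, 0, -0.4], "turn": -0.17}, {"fingers": 4, "translation": [0, 0, -0.4], "turn": -0.17}, {"fingers": 4, "translation": [0, 0, -0.4], "turn": -0.17}, {"fingers": 4, "translation": [0, 0, -0.4], "turn": -0.17}, {"fingers": 4, "translation": [0, 0, 0], "turn": 0}]}}

```text
t: 20.4
eef_pos: [0.5556, 0.2383, 0.1235]
tool_rot: [0.0, 0.972, -0.233, 0.001]
contact_force: [-1.4, -2.8, 4.9]
gripper_width: 0.083
```

Call:
{"method": "move_arm", "body": {"steps": [{"fingers": 4, "translation": [0, 0, -0.4], "turn": -0.17}, {"fingers": 4, "translation": [0, 0, -0.4], "turn": -0.17}, {"fingers": 4, "translation": [0, 0, -0.4], "turn": -0.17}, {"fingers": 4, "translation": [0, 0, -0.4], "turn": -0.17}, {"fingers": 4, "translation": [0, 0, -0.4], "turn": -0.17}, {"fingers": 4, "translation": [0, 0, 0], "turn": 0}]}}

```text
t: 21.15
eef_pos: [0.5557, 0.238, 0.1216]
tool_rot: [-0.0, 0.79, -0.613, 0.001]
contact_force: [-1.5, -3.0, 6.6]
gripper_width: 0.085
```

```bash
python3 look.py w15; python3 -c "
from h import *
cv2.imwrite('pics/s15.png',cv2.resize(read_camera('side')[60:190,200:350],None,fx=4,fy=4,interpolation=2))"
```

```text
21.15 [0.5557 0.238  0.1216] yaw -1.3208 q7 -1.337 0.08538627930175138 [-1.52 -3.04  6.58]
```

View pics/w15.png

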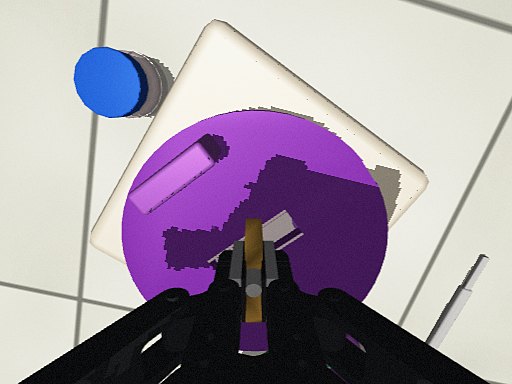

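View pics/s15.png

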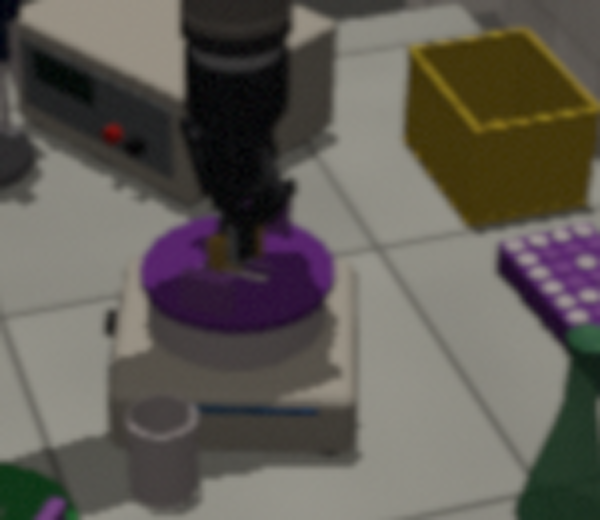

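Call:
{"method": "move_arm", "body": {"steps": [{"fingers": 26, "translation": [0, 0, 0], "turn": 0}, {"fingers": 26, "translation": [0, 0, 0], "turn": 0}, {"fingers": 26, "translation": [0, 0, 0], "turn": 0}, {"fingers": 26, "translation": [0, 0, 15], "turn": 0}, {"fingers": 26, "translation": [0, 0, 30], "turn": 0}, {"fingers": 26, "translation": [0, 0, 15], "turn": 0.1}, {"fingers": 26, "translation": [0, 0, 0], "turn": 0.17}, {"fingers": 26, "translation": [0, 0, 0], "turn": 0.17}, {"fingers": 26, "translation": [0, 0, 0], "turn": 0.17}, {"fingers": 26, "translation": [0, 0, 0], "turn": 0.17}]}}

```text
t: 22.5
eef_pos: [0.5554, 0.2385, 0.1823]
tool_rot: [-0.0, 0.965, -0.264, 0.001]
contact_force: [-0.7, -1.2, 1.1]
gripper_width: 0.304
```

Call:
{"method": "move_arm", "body": {"steps": [{"fingers": 26, "translation": [0, 0, 0], "turn": 0.17}, {"fingers": 26, "translation": [0, 0, 0], "turn": 0.17}, {"fingers": 26, "translation": [0, 0, 0], "turn": 0.17}, {"fingers": 26, "translation": [0, 0, 0], "turn": 0.17}, {"fingers": 26, "translation": [0, 0, 0], "turn": 0.17}, {"fingers": 26, "translation": [0, 0, 0], "turn": 0.17}, {"fingers": 26, "translation": [0, 0, 0], "turn": 0.17}, {"fingers": 26, "translation": [0, 0, 0], "turn": 0.17}, {"fingers": 26, "translation": [0, 0, 0], "turn": 0.17}, {"fingers": 26, "translation": [0, 0, 0], "turn": 0.17}]}}

```text
t: 23.75
eef_pos: [0.5555, 0.2382, 0.1823]
tool_rot: [0.0, 0.835, 0.55, 0.001]
contact_force: [-1.2, 0.1, -0.6]
gripper_width: 0.305
```

Call:
{"method": "move_arm", "body": {"steps": [{"fingers": 26, "translation": [0, 0, 0], "turn": 0.17}, {"fingers": 26, "translation": [0, 0, 0], "turn": 0.17}, {"fingers": 26, "translation": [0, 0, 0], "turn": 0.17}, {"fingers": 26, "translation": [0, 0, 0], "turn": 0.15}, {"fingers": 26, "translation": [0, 0, 0], "turn": 0}, {"fingers": 26, "translation": [0, 0, 0], "turn": 0}]}}

```text
t: 24.5
eef_pos: [0.5554, 0.2383, 0.1817]
tool_rot: [0.0, 0.615, 0.789, 0.0]
contact_force: [-0.4, -0.0, -0.0]
gripper_width: 0.313
```

```bash
python3 look.py w16
```

```text
24.5 [0.5554 0.2383 0.1817] yaw 1.8176 q7 1.351 0.3125587416438456 [-0.41 -0.04 -0.04]
```

View pics/w16.png

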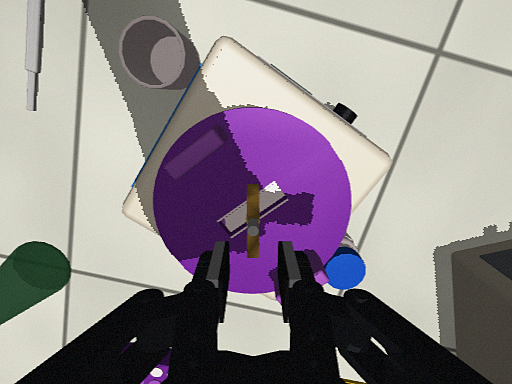

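Call:
{"method": "move_arm", "body": {"steps": [{"fingers": 26, "translation": [0, 0, -20], "turn": 0}, {"fingers": 26, "translation": [0, 0, -20], "turn": 0}, {"fingers": 26, "translation": [0, 0, -13], "turn": 0}, {"fingers": 26, "translation": [0, 0, -6], "turn": 0}, {"fingers": 26, "translation": [0, 0, 0], "turn": 0}, {"fingers": 4, "translation": [0, 0, 0], "turn": 0}, {"fingers": 4, "translation": [0, 0, 0], "turn": 0}, {"fingers": 4, "translation": [0, 0, 0], "turn": 0}, {"fingers": 4, "translation": [0, 0, 0], "turn": 0}], "newtons": 60}}

```text
t: 25.68
eef_pos: [0.5556, 0.2382, 0.1228]
tool_rot: [0.0, 0.614, 0.79, 0.0]
contact_force: [0.1, -3.7, 4.7]
gripper_width: 0.074
```

Call:
{"method": "move_arm", "body": {"steps": [{"fingers": 4, "translation": [0, 0, -0.3], "turn": -0.12}, {"fingers": 4, "translation": [0, 0, -0.4], "turn": -0.17}, {"fingers": 4, "translation": [0, 0, -0.4], "turn": -0.17}, {"fingers": 4, "translation": [0, 0, -0.4], "turn": -0.17}, {"fingers": 4, "translation": [0, 0, -0.4], "turn": -0.17}, {"fingers": 4, "translation": [0, 0, -0.4], "turn": -0.17}, {"fingers": 4, "translation": [0, 0, -0.4], "turn": -0.17}, {"fingers": 4, "translation": [0, 0, -0.4], "turn": -0.17}, {"fingers": 4, "translation": [0, 0, -0.4], "turn": -0.17}, {"fingers": 4, "translation": [0, 0, 0], "turn": 0}]}}

```text
t: 26.92
eef_pos: [0.5555, 0.2377, 0.1195]
tool_rot: [0.0, 0.986, 0.168, 0.0]
contact_force: [-2.4, -4.3, 9.2]
gripper_width: 0.079
```

```bash
python3 look.py w17; python3 -c "
from station import *
print(get_obs()['torque'])"
```

```text
26.925 [0.5555 0.2377 0.1195] yaw 0.3384 q7 0.098 0.07884372190024112 [-2.42 -4.3   9.23]
[-1.01289719  0.25582076 -0.07019118]
```

View pics/w17.png

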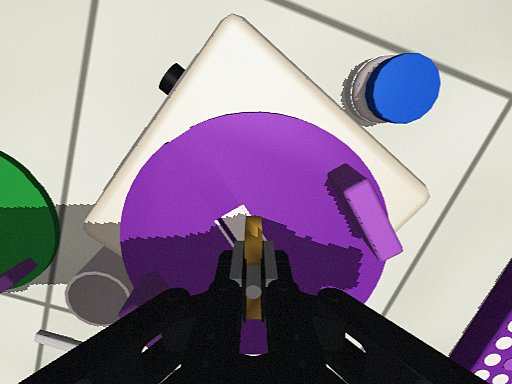

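Call:
{"method": "move_arm", "body": {"steps": [{"fingers": 4, "translation": [0, 0, -0.3], "turn": -0.12}, {"fingers": 4, "translation": [0, 0, -0.3], "turn": -0.12}, {"fingers": 4, "translation": [0, 0, -0.2], "turn": -0.1}, {"fingers": 4, "translation": [0, 0, 0], "turn": 0}]}}

```text
t: 27.48
eef_pos: [0.5554, 0.2376, 0.1191]
tool_rot: [0.0, 1.0, -0.0, 0.0]
contact_force: [-3.6, -5.5, 13.1]
gripper_width: 0.079
```

```bash
python3 look.py w18; python3 -c "
from station import *
print(get_obs()['torque'])"
```

```text
27.475 [0.5554 0.2376 0.1191] yaw -0.0007 q7 -0.183 0.07900311233175776 [-3.59 -5.5  13.12]
[-1.06154628  0.66244813 -0.04477025]
```

View pics/w18.png

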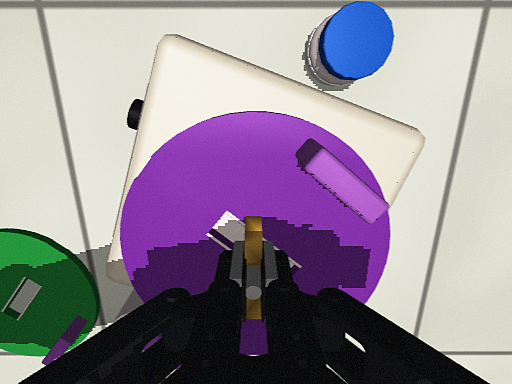

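Call:
{"method": "move_arm", "body": {"steps": [{"fingers": 4, "translation": [0, 0, -0.1], "turn": -0.1}, {"fingers": 4, "translation": [0, 0, -0.1], "turn": -0.1}, {"fingers": 4, "translation": [0, 0, 0], "turn": 0}]}}

```text
t: 27.9
eef_pos: [0.5553, 0.2376, 0.119]
tool_rot: [0.001, 0.995, -0.099, 0.0]
contact_force: [-3.9, -6.4, 15.1]
gripper_width: 0.08
```

```bash
python3 look.py w19; python3 -c "
from station import *
print(get_obs()['torque'])"
```

```text
27.9 [0.5553 0.2376 0.119 ] yaw -0.198 q7 -0.347 0.08047686289991543 [-3.88 -6.38 15.14]
[-1.30620633  0.83294676  0.88096557]
```

Call:
{"method": "move_arm", "body": {"steps": [{"fingers": 4, "translation": [0, 0, 0], "turn": -0.05}, {"fingers": 4, "translation": [0, 0, 0], "turn": 0}, {"fingers": 4, "translation": [0, 0, 0], "turn": 0}]}}

```text
t: 28.32
eef_pos: [0.5553, 0.2376, 0.1191]
tool_rot: [0.001, 0.992, -0.122, 0.0]
contact_force: [-4.2, -6.3, 16.1]
gripper_width: 0.085
```

```bash
python3 look.py w20; python3 -c "
from station import *
print(get_obs()['torque'])"
```

```text
28.325 [0.5553 0.2376 0.1191] yaw -0.2454 q7 -0.386 0.08497243023565017 [-4.22 -6.27 16.05]
[-1.44095704  0.84162749  1.39374591]
```

View pics/w20.png

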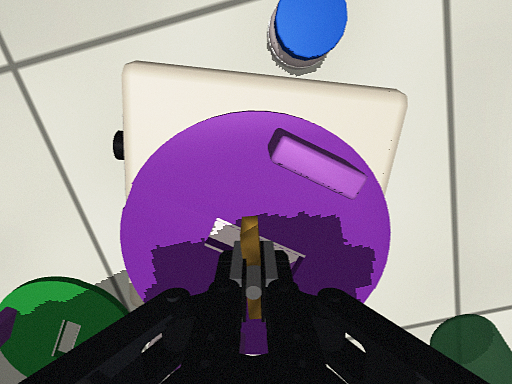

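Call:
{"method": "move_arm", "body": {"steps": [{"fingers": 4, "translation": [0, 0, 0], "turn": 0}, {"fingers": 4, "translation": [0, 0, 0], "turn": -0.04}, {"fingers": 4, "translation": [0, 0, 0], "turn": -0.04}, {"fingers": 4, "translation": [0, 0, 0], "turn": 0}, {"fingers": 4, "translation": [0, 0, 0], "turn": 0}], "newtons": 100}}

```text
t: 29.0
eef_pos: [0.5553, 0.2377, 0.1192]
tool_rot: [0.001, 0.987, -0.161, 0.0]
contact_force: [-4.7, -6.9, 16.4]
gripper_width: 0.07
```

```bash
python3 look.py w21; python3 -c "
from station import *
print(get_obs()['torque'])
from h import *
crop('',cv2.imread('pics/w21.png'),(253,250),60,6,'pics/w21c.png')"
```

```text
29.0 [0.5553 0.2377 0.1192] yaw -0.3227 q7 -0.451 0.06976440864933596 [-4.74 -6.9  16.4 ]
[-1.51037904  0.99967906  2.30112257]
crop origin 193 190
```

View pics/w21c.png

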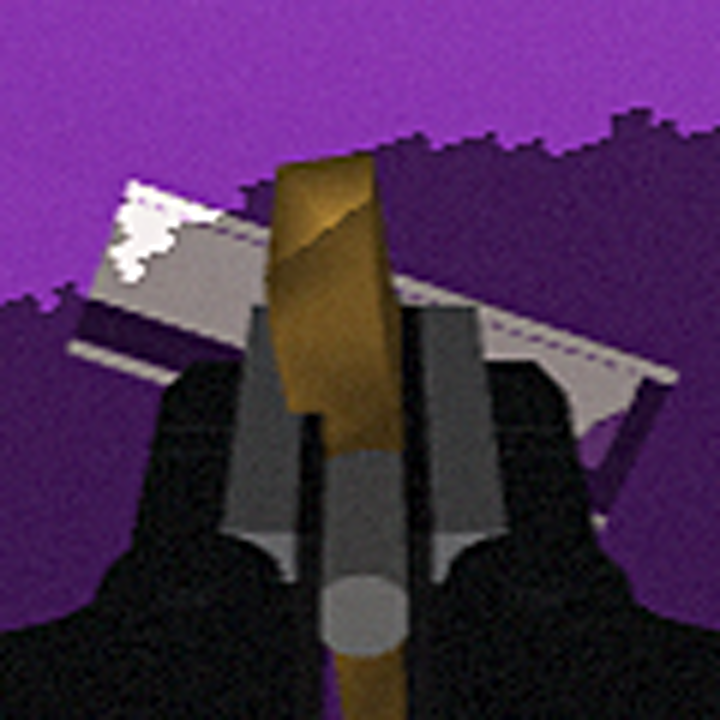

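Call:
{"method": "move_arm", "body": {"steps": [{"fingers": 14, "translation": [0, 0, 0], "turn": 0}, {"fingers": 26, "translation": [0, 0, 0], "turn": 0}, {"fingers": 26, "translation": [0, 0, 0], "turn": 0}, {"fingers": 26, "translation": [0, 0, 0], "turn": 0}, {"fingers": 26, "translation": [0, 0, 15], "turn": 0}, {"fingers": 26, "translation": [0, 0, 25], "turn": 0}, {"fingers": 26, "translation": [0, 0, 40], "turn": 0}, {"fingers": 26, "translation": [-4, -20, 40], "turn": 0}, {"fingers": 26, "translation": [-2, -15, 20], "turn": 0}, {"fingers": 26, "translation": [0, 0, 0], "turn": 0}]}}

```text
t: 30.3
eef_pos: [0.5498, 0.2023, 0.2592]
tool_rot: [-0.001, 0.986, -0.165, 0.001]
contact_force: [0.6, 1.2, 0.1]
gripper_width: 0.306
```

```bash
python3 look.py w22; python3 lid.py w22 .113 255 160;  python3 -c "
from h import *
cv2.imwrite('pics/s22.png',cv2.resize(read_camera('side')[60:190,200:350],None,fx=4,fy=4,interpolation=2))
cv2.imwrite('pics/t22.png',read_camera('top'))"
```

```text
30.3 [0.5498 0.2023 0.2592] yaw -0.3315 q7 -0.521 0.30587013872695157 [0.64 1.23 0.1 ]
area 17754
disc [0.5566 0.2368 0.0744]
slot ((556.9078979492188, 236.96121215820312), (41.82938766479492, 57.56097412109375), 22.896316528320312) long 112.89631652832031 svd -60.95123000330248 [0.55597214 0.23440792]
```

View pics/w22.png

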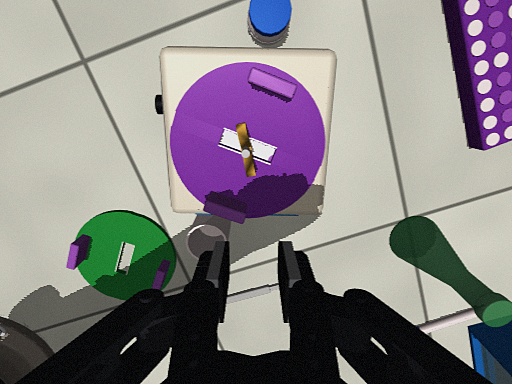

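View pics/s22.png

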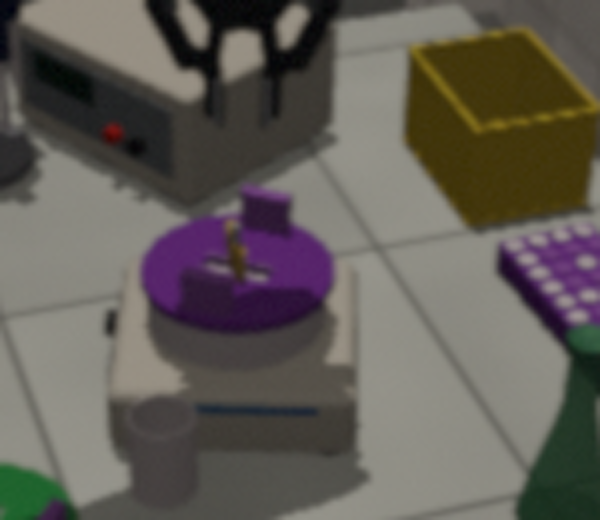

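View pics/t22.png

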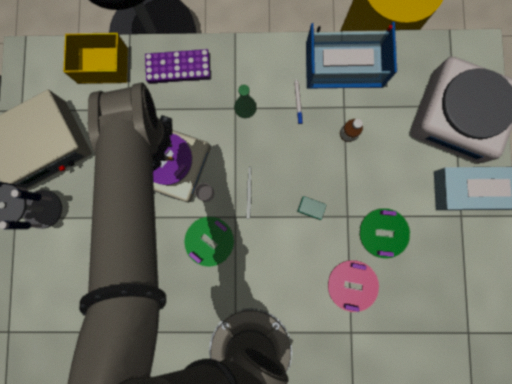

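```bash
python3 - <<'E'
from h import *
d=np.load('w22.npz');C=(d['K'],d['R'],d['t']);im=cv2.imread('pics/w22.png')
H,S,V=cv2.split(cv2.cvtColor(im,cv2.COLOR_BGR2HSV))
g=((H>8)&(H<32)&(S>110)).astype(np.uint8);g[:100]=0;g[200:]=0;g[:,:215]=0;g[:,290:]=0
ys,xs=np.nonzero(g)
for z in (.142,):
    W=np.array([plane('',(x,y),z,C)[:2] for x,y in zip(xs,ys)])
    rr=cv2.minAreaRect((W*1000).astype(np.float32));u,s,v=np.linalg.svd(W-W.mean(0))
    print(rr,np.degrees(np.arctan2(v[0,1],v[0,0])))
E
python3 ov.py w22 .5555 .2384 62 .1422 187 90 6
```

```text
((556.4388427734375, 239.6053924560547), (46.76014709472656, 9.038376808166504), 82.73047637939453) -97.5056255754829
```

View pics/w22_ov.png

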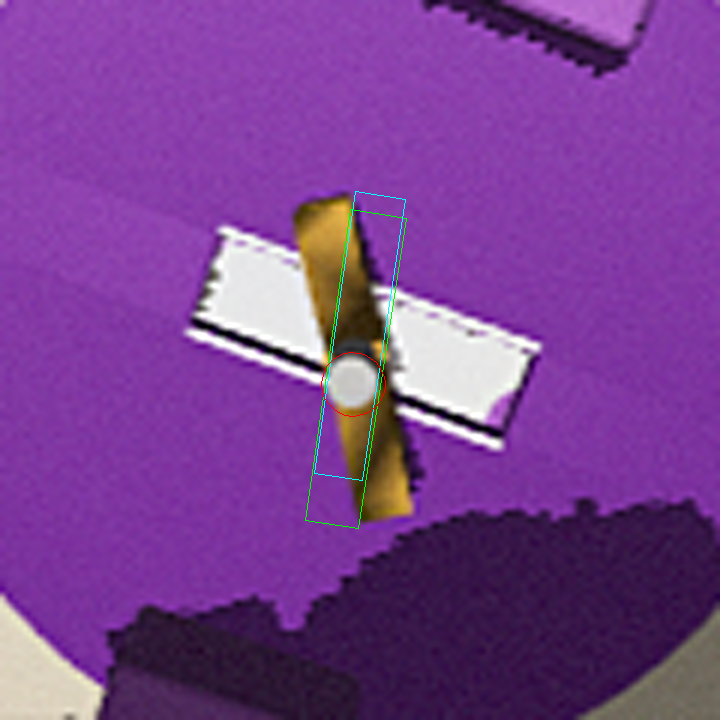

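```bash
python3 - <<'E'
from h import *
im=read_camera('top')
for n in ['bottle','tipbox','beaker','flask','marker']:
    r=place_of('top',n)
    print(n,[np.round(plane('top',x['xy'],0),3)[:2] for x in r[:2]])
print(get_obs()['t'],get_obs()['contact_force']);print(hand_in())
E
```

```text
bottle [array([ 0.642, -0.293])]
tipbox [array([ 0.411, -0.185]), array([ 0.757, -0.154])]
beaker [array([ 0.647, -0.295]), array([0.466, 0.136])]
flask [array([0.737, 0.009])]
marker [array([ 0.754, -0.15 ])]
30.75 [ 0.3826553  -0.13112732 -0.1679019 ]
the job is handed in; nothing more can be done
None
```

The purple lid is seated flat on the drum and the wing nut is turned down to a firm stop. I handed the job in at about 31 s of the 72 s allowed. I picked the lid up by the rib nearest the tipbox, lowered its slot over the wings, then turned the nut clockwise in two grips.

- **Lid:** its centre measured about 2 mm from the stud, against 8 mm allowed. It looks flat in the side view, and it met the drum at the expected height.
- **Nut angle:** the wings turned about 4.16 rad. The exact start angle wasn't given. If the wings lie along the housing's side at zero, which is my assumption, it started near 0.37 rad and is now at about 4.5 rad.
- **Nut stop:** the turning torque rose steadily to 2.3 N m while the nut no longer followed the jaws, so it was against something firm. The wings lie well across the slot.
- **Not checked:** I had no way to measure the force of the nut on the lid (more than 0.5 N required). It follows only from the nut being at its stop.
- **Other items:** the bottle, tipbox, beaker, flask and marker were re-measured within about 8 mm of their first top-camera readings, which is within the recognition noise. The jar and scalpel were checked by eye only. The gripper was open and clear of everything at hand-in.

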